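# Put the kitchen slicer's parts away

## Task

Put away the slicer's parts after washing up: swing the red cam lever fully outwards to free the black finger guard, then slide the guard along its channel to the open end and lift it off. Return the guard to the black compartment of the caddy and every blade cassette on the drying mat to the compartment of its own colour, each lying flat on the compartment's floor, grip upwards and lengthwise; the cassettes may be put away in any order. With the guard off, also swing the lever back fully inwards across the empty channel. Leave the mug, the jar and the spatula where they are.

Things in the scene. Friction and masses are not known exactly. Their poses are not given: they have to be found in the camera images.
- slicer: Grey kitchen slicer lying on the counter, 310 x 86 mm, fixed, yaw within 0.2 rad. Along its own x, at y = 0, runs a channel 62 mm wide, its floor 20 mm above the origin (z = 20). From x = -30 to +142 mm lips (from z = 34 to 39 mm) overhang the channel by 10 mm from each side, leaving a 42 mm gap; an end stop closes it at x = +142 mm. Origin: underside, on the channel's centre line
- channel_mouth (a point): Where the lips end: the point on the channel floor at x = -30 mm of the slicer. From here on to x = -160 mm, towards the robot, the floor is bare and level, without lips, walls or stop: the open end, from which the guard can be lifted
- guard: Black finger guard: foot 100 (x) x 56 (y) x 10 mm and, on its middle, an upright grip 50 (x) x 24 (y) mm up to 60 mm above the origin; 0.15 kg, loose. Origin: centre of the underside. At the start its foot is under the slicer's lips at about x = +88 mm of the slicer, long axis along the channel (play 3 mm each side, 4 mm under the lips), the lever's tongue across its path
- lever (a joint): Red cam lever on the slicer's right side (its -y): 0 (end stop; starts 0 to 0.25) = handle upright and tongue lying across the channel, blocking the guard; 1.57 (end stop) = handle level and pointing outwards to the slicer's -y, tongue upright out of the way. It stays where it is left (friction: about 1.2 N at the knob)
- lever_knob (a point): Centre of the red 24 mm ball at the end of the lever's handle, 65 mm from the hinge. The handle is a 12 mm square bar. It swings in the slicer's y-z plane
- lever_hinge (a point): Centre of the lever's hinge, at (45, -55, 46) mm of the slicer; the hinge axis is the slicer's x. The tongue is 55 mm long, 14 mm wide along x and 10 mm thick: at 0 it points from here along the slicer's +y, at 1.57 straight up
- caddy: Wooden storage caddy board, 256 x 246 x 10 mm, fixed, carrying six equal compartments in two rows of three; yaw varies by about +-0.15 rad. Origin: centre of the underside
- bay_red: Caddy compartment labelled red (floor and both end walls red, side walls plain wood): fixed open tray, 116 (x) x 72 (y) mm outside, 108 x 64 mm inside, long along its own x; floor 3 mm thick, walls 14 mm high. Origin: centre of the underside. Its place in the caddy changes. Home of the red cassette
- bay_yellow: Caddy compartment labelled yellow (floor and both end walls yellow, side walls plain wood): fixed open tray, 116 (x) x 72 (y) mm outside, 108 x 64 mm inside, long along its own x; floor 3 mm thick, walls 14 mm high. Origin: centre of the underside. Its place in the caddy changes. Home of the yellow cassette
- bay_green: Caddy compartment labelled green (floor and both end walls green, side walls plain wood): fixed open tray, 116 (x) x 72 (y) mm outside, 108 x 64 mm inside, long along its own x; floor 3 mm thick, walls 14 mm high. Origin: centre of the underside. Its place in the caddy changes. Home of the green cassette
- bay_blue: Caddy compartment labelled blue (floor and both end walls blue, side walls plain wood): fixed open tray, 116 (x) x 72 (y) mm outside, 108 x 64 mm inside, long along its own x; floor 3 mm thick, walls 14 mm high. Origin: centre of the underside. Its place in the caddy changes. Home of the blue cassette
- bay_white: Caddy compartment labelled white (floor and both end walls white, side walls plain wood): fixed open tray, 116 (x) x 72 (y) mm outside, 108 x 64 mm inside, long along its own x; floor 3 mm thick, walls 14 mm high. Origin: centre of the underside. Its place in the caddy changes. Home of the white cassette
- bay_black: Caddy compartment labelled black (floor and both end walls black, side walls plain wood): fixed open tray, 116 (x) x 72 (y) mm outside, 108 x 64 mm inside, long along its own x; floor 3 mm thick, walls 14 mm high. Origin: centre of the underside. Its place in the caddy changes. Home of the finger guard
- cassette_red: Red blade cassette with steel strips: flat plate 100 (x) x 56 (y) x 10 mm with a grip rib 60 (x) x 12 (y) mm along its middle, the rib's top 36 mm above the origin; about 0.09 kg, loose. Origin: centre of the underside. Lies flat on the mat at the start, rib up; may be absent
- cassette_yellow: Yellow blade cassette with steel strips: flat plate 100 (x) x 56 (y) x 10 mm with a grip rib 60 (x) x 12 (y) mm along its middle, the rib's top 36 mm above the origin; about 0.09 kg, loose. Origin: centre of the underside. Lies flat on the mat at the start, rib up; may be absent
- cassette_green: Green blade cassette with steel strips: flat plate 100 (x) x 56 (y) x 10 mm with a grip rib 60 (x) x 12 (y) mm along its middle, the rib's top 36 mm above the origin; about 0.09 kg, loose. Origin: centre of the underside. Lies flat on the mat at the start, rib up; may be absent
- cassette_blue: Blue blade cassette with steel strips: flat plate 100 (x) x 56 (y) x 10 mm with a grip rib 60 (x) x 12 (y) mm along its middle, the rib's top 36 mm above the origin; about 0.09 kg, loose. Origin: centre of the underside. Lies flat on the mat at the start, rib up; may be absent
- cassette_white: White blade cassette with steel strips: flat plate 100 (x) x 56 (y) x 10 mm with a grip rib 60 (x) x 12 (y) mm along its middle, the rib's top 36 mm above the origin; about 0.09 kg, loose. Origin: centre of the underside. Lies flat on the mat at the start, rib up; may be absent
- mat: Grey ribbed drying mat, 420 x 330 x 4 mm, fixed, where the washed cassettes lie. Origin: centre of the underside
- mug: White mug, 76 mm wide, 90 mm high: bystander. Origin: centre of the underside
- jar: Amber glass jar with steel lid, 68 mm wide, 110 mm high: bystander. Origin: centre of the underside
- spatula: Spatula with wooden handle and steel blade, 240 mm long, lying flat at the far side of the work: bystander
Not all that is in view belongs to the job. Several things look just like the cassette_blue: the one meant starts farthest to the robot's left.

How it is judged:
By the outcome, as a careful person would: the job done as asked, in the order asked, and still so for the second after the job is handed in, with the robot touching nothing.
Of cassette_red, cassette_yellow, cassette_green, cassette_blue, cassette_white only 3 to 5 are there at a start; the rules pass over those that are not, and their reading is None.
At some moment in a run one of cassette_red, cassette_yellow, cassette_green, cassette_blue, cassette_white may be knocked a few centimetres aside while the robot is not near it.
Once in a run the grip may slacken for a moment while it holds something.
It also fails if it takes over 210 s, if anything falls off the work surface, if the arm or the gripper's body presses on something with over 40 N, if the wrist force passes 120 N, or if a joint passes its speed limit or range.

## Robot

A 6-joint arm with a two-finger parallel gripper is mounted at the origin on the work surface. World frame = base frame: x ahead of the robot, y to its left, z up, the work surface at z = 0. Lengths are in mm, angles in rad, forces in N, time in s.
With the tool pointing down it reaches from about 400 to 825 mm from the base axis. Payload 7 kg.
Tool frame: the origin (TCP) lies midway between the tips of the shut fingers; the grasp point (between the pads) lies 19 mm behind it; z points along the fingers, y is the line along which they close (so a half turn about z gives the same grasp; the last joint's range is limited). The gripper opens to 88 mm and grips with 3 to 60 N. Pads are 19 mm wide; open, the fingers measure 130 mm over their backs; the gripper's body (78 mm by 193 mm) begins 47 mm behind the grasp point.
Start: joints at [1.435, 0.359, 0.012, 0, -1.224, -0.288], TCP at [277.584, 615.258, 226.561] pointing down, gripper open.
Joint ranges: [-3.07, 3.07], [-1.43, 2.12], [-1.02, 1.25], [-3.03, 1.67], [-3.05, -0], [-3.03, 3.03]. Speed limits (rad/s): [2.39, 2.39, 3.01, 3.14, 3.14, 3.14].

## Interface

Orientations are given as a unit quaternion [w, x, y, z].
In Python, from cell import state, cams, robot gives the robot as it stands.
- The arm moves only by the tool play_rows, never from a script. Its argument "commands" is a list of rows, each a list of 3 entries, a list of its own where there are three numbers: the shift along the tool's x, y, z in m, then the turn, a rotation vector about the tool's x, y, z in rad, then the opening in per cent of the stroke, from 0 (shut) to 100 (fully open). In form: [[[tx, ty, tz], [wx, wy, wz], hand], ...]. A call has 1 to 12 rows; each row is the pose to reach, as a shift and turn from the pose commanded when the call began, along the tool's axes at that moment; what a row does not reach only later rows make up. A row lasts 1/10 s, in which the tool goes at most 50 mm and 8.59 degrees, less where a joint would pass 70% of its speed; a pose out of reach is approached as far as the arm can. A call with a gripper value outside its range is refused whole. The fingers move at their own pace and stop on an object; "force" is the grip in N (left out, the last holds). Time passes only in rows, so rows that repeat a pose let the fingers close. It gives the time, the measured TCP pose, the force and the opening at its end, in the units of the state.
- state(): the state, without advancing time (a new reading comes with each control period).
- cams.read_camera(name): name is "scene" or "top"; returns a dict with "pixels" (480x640x3 uint8, red, green, blue), "depth" (480x640 float32, mm along the optical axis (not along the pixel's ray), 0 where there is no reading), "fx", "fy", "cx", "cy" (pixels), "extrinsics" (4x4, takes a point from camera to world coordinates). Camera axes: x right, y down, z forward; pixel columns grow to the right and rows downward; lengths in mm; the calibration is good to about 2 mm. A picture is of the moment at which its call begins.
- robot.hand_in(): hands the job in, once; it reports no verdict.
The state is a dict: "clock": time; "joint_pos": joint angles; "joint_velocities": joint speeds; "effort": joint torques, N m; "ee_pos": TCP position; "orientation": TCP orientation; "ft_force": force on the tool from outside, world axes, zero at the start; "torque": the same for the moment, N m; "finger_gap": finger opening in mm.
Only numpy, scipy, OpenCV 4.12 (cv2) and the standard library are available. Lean on these libraries where they do the work, as an engineer would, in place of code of your own. Each camera call takes 0.05 s, during which the arm holds its last target. There are 200 camera calls.

## Working session

There is one attempt and no reset: what is moved stays moved. The work goes in short steps, Python scripts to look and compute and a tool call to move; the robot and the scene stay as the last step left them, time stands still between calls to the robot, and variables do not carry over. Pictures are saved under pics/ and viewed, on a budget of 14 in all, crops included, one or two more only if the job needs it, and the job is handed in when it is done.

Besides the shell and the picture viewer there is one more tool, called after "Call:" as a command line: name --argument value ..., lists and objects as JSON in quotes. play_rows: Moves the arm, as the interface text tells. Its arguments: {"type":"object","properties":{"commands":{"type":"array"},"force":{"type":"number"}},"required":["commands"]}

```bash
ls; mkdir -p pics; cat > h.py <<'E'
import numpy as np, cv2
from cell import state, cams, robot
def grab(n):
    d=cams.read_camera(n); return d
def save(d,f): cv2.imwrite('pics/'+f,cv2.cvtColor(d['pixels'],cv2.COLOR_RGB2BGR))
def world(d):
    # per-pixel world coordinates from depth
    v,u=np.mgrid[0:480,0:640]; z=d['depth'].astype(float)
    p=np.stack([(u-d['cx'])/d['fx']*z,(v-d['cy'])/d['fy']*z,z,np.ones_like(z)],-1)
    w=(p@np.array(d['extrinsics']).T)[...,:3]; w[z==0]=np.nan; return w
def ray(d,u,v,zp):
    E=np.array(d['extrinsics']); r=E[:3,:3]@np.array([(u-d['cx'])/d['fx'],(v-d['cy'])/d['fy'],1])
    return E[:3,3]+r*(zp-E[2,3])/r[2]
E
python3 - <<'E'
from h import *
print(state())
for n in('scene','top'):
    d=grab(n); save(d,n+'0.png'); print(n,d['fx'],d['fy'],d['cx'],d['cy'],np.round(d['extrinsics'],3).tolist()); np.savez('/tmp/'+n+'.npz',**d)
E
```

```text
pics
{'clock': 0.0, 'joint_pos': array([ 1.43512179e+00,  3.59419227e-01,  1.10599732e-02, -3.91573004e-04,
       -1.22412663e+00, -2.88104038e-01]), 'joint_velocities': array([ 0.00073747,  0.00115288,  0.00031969, -0.00053848,  0.00138669,
        0.00146262]), 'effort': array([-1.28293336e-04, -5.82719064e+01,  2.93063235e+01,  6.99720696e+00,
        7.16366252e-03, -1.52031243e-04]), 'ee_pos': array([277.36992887, 614.8235691 , 225.59481286]), 'orientation': array([ 8.56340047e-04,  9.77620938e-01, -2.10372417e-01, -1.19226325e-04]), 'ft_force': array([-1.29978039,  0.08074631,  0.95568166]), 'torque': array([-0.02999686,  0.02272869,  0.00161446]), 'finger_gap': 87.70893860959947}
scene 611.3961343360565 611.3961343360565 321.11748933595385 258.43438646930025 [[0.069, 0.732, -0.678, 1388.119], [0.998, -0.059, 0.038, -34.894], [-0.012, -0.679, -0.734, 965.975], [0.0, 0.0, 0.0, 1.0]]
top 621.4799897964169 621.4799897964169 315.12700759795155 242.58130747861108 [[0.018, -0.991, 0.13, 406.516], [-1.0, -0.016, 0.017, 15.393], [-0.015, -0.131, -0.991, 1413.762], [0.0, 0.0, 0.0, 1.0]]
```

View pics/top0.png

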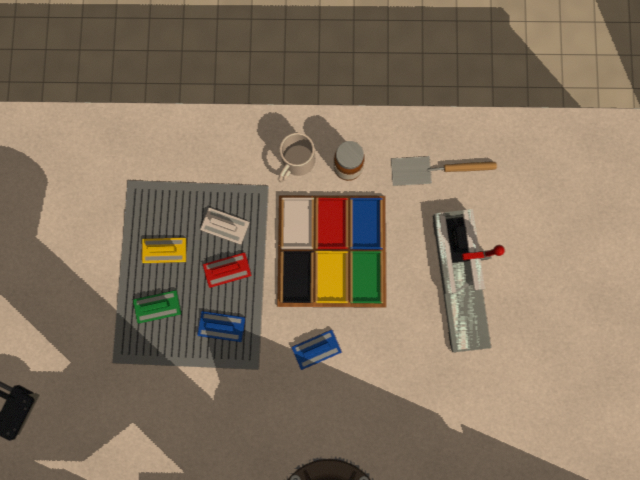

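View pics/scene0.png

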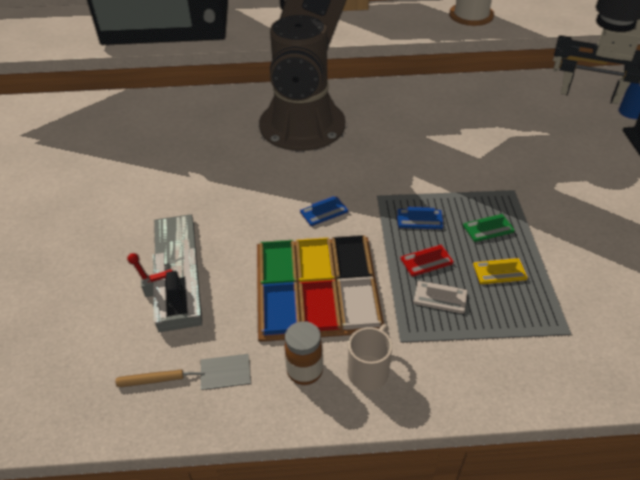

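The top view shows five mat cassettes: white (225,226), yellow (163,250), red (228,270), green (157,306) and blue (220,326). A lookalike blue lies off the mat at (317,348). The caddy bays sit at columns 296/332/367 and rows 222/277, the slicer is around (460,280), and the lever knob is at (499,251).

```bash
cat >> h.py <<'E'
def rect(P):
    (c,s,a)=cv2.minAreaRect(np.float32(P)); 
    if s[0]<s[1]: s=s[::-1]; a+=90
    a=(a+90)%180-90
    return np.round(c,1),np.round(s,1),round(float(np.radians(a)),3)
def cass(d,box=None):
    # loose cassettes by height: blobs 9..25 mm above z=0
    w=world(d); hsv=cv2.cvtColor(d['pixels'],cv2.COLOR_RGB2HSV)
    return w,hsv
COL={'red':lambda h,s,v:((h<8)|(h>172))&(s>130)&(v>60),'yellow':lambda h,s,v:(h>18)&(h<34)&(s>140)&(v>80),
'green':lambda h,s,v:(h>45)&(h<85)&(s>110)&(v>35),'blue':lambda h,s,v:(h>100)&(h<125)&(s>130)&(v>40)}
def blobs(m,lo=60):
    n,L,st,c=cv2.connectedComponentsWithStats(m.astype(np.uint8)); return [L==i for i in range(1,n) if st[i,4]>=lo]
E
cat > m1.py <<'E'
from h import *
import sys
d=dict(np.load('/tmp/top.npz')); w=world(d); hsv=cv2.cvtColor(d['pixels'],cv2.COLOR_RGB2HSV); h,s,v=[hsv[...,i].astype(int) for i in range(3)]
print('table z',np.nanmedian(w[380:400,300:400,2]), 'mat z',np.nanmedian(w[200:215,140:190,2]))
for n,f in COL.items():
    for b in blobs(f(h,s,v)):
        p=w[b]; z=np.nanmedian(p[:,2]); print(n,b.sum(),'px',np.round(np.argwhere(b).mean(0)[::-1]),'zmed',round(z,1),rect(p[np.isfinite(p[:,2])][:,:2]))
# by height
m=(w[...,2]>9)&(w[...,2]<60)
print('height blobs')
for b in blobs(cv2.morphologyEx(m.astype(np.uint8),cv2.MORPH_OPEN,np.ones((2,2)))>0,150):
    p=w[b]; print(b.sum(),np.round(np.argwhere(b).mean(0)[::-1]),'z',np.round(np.percentile(p[:,2],[5,50,95]),1),rect(p[:,:2]),'hsv',np.median(hsv[b],0))
E
python3 m1.py
```

```text
table z 1.0343463934258352 mat z 4.359589117995711
red 1453 px [331. 223.] zmed 14.0 (array([636.8,   1.1]), array([121.5,  66.1]), 0.01)
red 273 px [484. 253.] zmed 62.1 (array([ 562.6, -320.7]), array([73.3, 20.5]), -1.403)
red 829 px [227. 270.] zmed 15.7 (array([526. , 240.2]), array([103.8,  58.8]), -1.272)
yellow 832 px [164. 250.] zmed 15.6 (array([569. , 385.8]), array([105.3,  58.3]), -1.522)
yellow 1525 px [331. 276.] zmed 14.2 (array([513.4,   2.8]), array([117.8,  72.3]), 0.011)
green 1406 px [366. 277.] zmed 14.1 (array([514.8, -76.7]), array([115.,  60.]), 0.015)
green 735 px [157. 306.] zmed 16.0 (array([439.9, 395.6]), array([104.6,  56.4]), -1.338)
blue 1335 px [366. 223.] zmed 13.9 (array([636.1, -76.4]), array([116.,  62.]), 0.013)
blue 737 px [221. 326.] zmed 15.8 (array([398.3, 247.7]), array([102.1,  56. ]), 1.45)
blue 650 px [316. 349.] zmed 12.0 (array([351. ,  33.1]), array([96.4, 53.8]), -1.138)
height blobs
194 [297. 146.] z [ 4.2 26.3 52.4] (array([803.5,  78.2]), array([69.3, 37. ]), 1.433) hsv [15.  75.  83.5]
192 [298. 172.] z [-1.  22.  45.5] (array([7
[... 427 characters left out ...]
] (array([ 512.5, -309.6]), array([309. , 121.5]), 0.156) hsv [ 23.  41. 127.]
1058 [165. 251.] z [nan nan nan] (array([571.7, 385.3]), array([100.9,  51.3]), -1.396) hsv [ 22. 223. 171.]
1050 [228. 271.] z [nan nan nan] (array([nan, nan]), array([0., 0.]), 0.0) hsv [  2. 204. 145.]
1091 [158. 307.] z [nan nan nan] (array([438. , 391.8]), array([98.4, 56.4]), -1.342) hsv [ 63. 152. 105.]
1107 [222. 327.] z [nan nan nan] (array([396.7, 244.8]), array([100.2,  57.6]), 1.461) hsv [107. 174.  78.]
679 [316. 350.] z [nan nan nan] (array([nan, nan]), array([0., 0.]), 0.0) hsv [107. 174. 116.]
1040 [330. 472.] z [nan nan nan] (array([95.1, -0.8]), array([171.2,  41.3]), -1.554) hsv [ 14. 100.  45.]
```

```bash
cat > m2.py <<'E'
from h import *
for n in('top','scene'):
    d=dict(np.load('/tmp/%s.npz'%n)); w=world(d); hsv=cv2.cvtColor(d['pixels'],cv2.COLOR_RGB2HSV); h,s,v=[hsv[...,i].astype(int) for i in range(3)]
    reg=(w[...,1]<-200)&(w[...,1]>-420)&(w[...,0]>300)&(w[...,0]<700)
    red=((h<8)|(h>172))&(s>130)&(v>60)
    g=reg&(w[...,2]>13)&(w[...,2]<46)&~(cv2.dilate(red.astype(np.uint8),np.ones((5,5)))>0)
    g=cv2.morphologyEx(g.astype(np.uint8),cv2.MORPH_OPEN,np.ones((3,3)))>0
    b=max(blobs(g),key=lambda b:b.sum()); c,sz,a=rect(w[b][:,:2]); print(n,'slicer',c,sz,a)
    k=reg&red
    print(' red z pct',np.round(np.nanpercentile(w[k][:,2],[2,50,98]),1))
    kb=k&(w[...,2]>96); print(' knob pts',kb.sum(),np.round(np.nanmean(w[kb],0),1),np.round(np.nanmin(w[kb],0),1),np.round(np.nanmax(w[kb],0),1))
    bl=reg&(v<45)&(w[...,2]>60)&(w[...,2]<90); bb=blobs(bl,20)
    for q in bb: print(' guard top',q.sum(),np.round(np.nanmean(w[q],0),1),rect(w[q][:,:2]))
    # cap edges: rows of slicer axis coordinates
    u=np.array([np.cos(a),np.sin(a)]); q=(w[b][:,:2]-c); t=q@u; l=q@np.array([-u[1],u[0]])
    for lo in range(-140,150,40):
        m=(t>lo)&(t<lo+20); print('  ',lo,np.round(np.percentile(l[m],[1,99]),1),end='')
    print()
E
python3 m2.py
```

```text
top slicer [ 510.6 -289.9] [310.4  89.2] 0.129
 red z pct [ 49.   62.1 123.4]
 knob pts 94 [ 566.7 -346.1  118.3] [ 557.  -357.5   97. ] [ 577.3 -336.9  124.5]
 guard top 262 [ 599.8 -275.    78.4] (array([ 600.6, -276.1]), array([49.8, 21.2]), 0.117)
   -140 [-42.8  41.9]   -100 [-42.2  41.9]   -60 [-41.4  42.7]   -20 [-42.4  43. ]   20 [-42.3  43.2]   60 [-42.2  43.3]   100 [-42.2  43.4]   140 [-42.1  43.3]
scene slicer [ 513.2 -303. ] [315.3 111.8] 0.132
 red z pct [ 46.6  69.2 122. ]
 knob pts 100 [ 575.4 -347.5  114.9] [ 563.8 -357.7   96.1] [ 582.6 -339.4  124.1]
 guard top 285 [ 612.2 -276.4   76. ] (array([ 606.6, -278. ]), array([47.9, 24.2]), 0.115)
   -140 [-30.   55.6]   -100 [-28.8  55.4]   -60 [-29.3  55.3]   -20 [-30.2  55.4]   20 [-22.5  55.5]   60 [-47.1  55.6]   100 [-30.   55.2]   140 [-29.7  55.2]
```

```bash
cat >> h.py <<'E'
from scipy.spatial.transform import Rotation as Rot
def Rd(phi): # tool down, tool x at yaw phi
    c,s=np.cos(phi),np.sin(phi); return Rot.from_matrix([[c,s,0],[s,-c,0],[0,0,-1]])
def pose():
    s=state(); q=s['orientation']; R=Rot.from_quat([q[1],q[2],q[3],q[0]]); x=R.as_matrix()[:,0]
    return s['ee_pos'],R,np.arctan2(x[1],x[0]),s
def plan(*T):
    p,R,phi,s=pose(); print('at',np.round(p,1),'phi',round(phi,3),'gap',round(s['finger_gap'],1),'F',np.round(s['ft_force'],1),'q',np.round(s['joint_pos'],2),'t',round(s['clock'],1))
    for t in T:
        print(t,'->',np.round(R.inv().apply(np.array(t[:3])-p)/1000,4).tolist(),np.round((R.inv()*Rd(t[3])).as_rotvec(),3).tolist())
SL0=np.array([515.6,-289.3,0]); SY=0.127
def sl(x,y,z): c,s=np.cos(SY),np.sin(SY); return tuple(np.round(SL0+[c*x-s*y,s*x+c*y,z],1))
E
python3 - <<'E'
from h import *
plan((470,100,226,-1.443),(*sl(45,-64,160),-1.443))
E
```

```text
at [277.4 614.9 225.7] phi -0.424 gap 87.5 F [ 0.3 -0.4 -0. ] q [ 1.44  0.36  0.01 -0.   -1.22 -0.29] t 0.1
(470, 100, 226, -1.443) -> [0.3873, 0.3901, 0.0003] [0.001, -0.001, 1.019]
(np.float64(568.3), np.float64(-347.1), np.float64(160.0), -1.443) -> [0.6608, 0.7571, 0.0669] [0.001, -0.001, 1.019]
```

Call:
play_rows --commands '[[[0.387,0.39,0],[0,0,1.019],60],[[0.387,0.39,0],[0,0,1.019],60],[[0.387,0.39,0],[0,0,1.019],60],[[0.387,0.39,0],[0,0,1.019],60],[[0.387,0.39,0],[0,0,1.019],60],[[0.387,0.39,0],[0,0,1.019],60],[[0.387,0.39,0],[0,0,1.019],60],[[0.387,0.39,0],[0,0,1.019],60],[[0.387,0.39,0],[0,0,1.019],60],[[0.387,0.39,0],[0,0,1.019],60],[[0.387,0.39,0],[0,0,1.019],60],[[0.387,0.39,0],[0,0,1.019],60]]' --force 12

```text
clock: 1.3
ee_pos: [470.6, 95.8, 226.3]
orientation: [0.001, 0.749, -0.663, 0.0]
ft_force: [0.2, 0.9, 0.2]
finger_gap: 52.8
```

```bash
python3 - <<'E'
from h import *
plan((*sl(45,-64,165),-1.443))
d=grab('scene'); save(d,'scene1.png')
E
```

```text
at [470.6  95.8 226.3] phi -1.448 gap 52.8 F [0.2 0.9 0.2] q [ 0.61  0.03 -0.4   0.   -1.14 -0.49] t 1.3
(np.float64(568.3), np.float64(-347.1), np.float64(165.0), -1.443) -> [0.4515, -0.043, 0.0616] [0.001, -0.001, -0.005]
```

Call:
play_rows --commands '[[[0.4515,-0.043,0],[0,0,0],60],[[0.4515,-0.043,0],[0,0,0],60],[[0.4515,-0.043,0],[0,0,0],60],[[0.4515,-0.043,0],[0,0,0],60],[[0.4515,-0.043,0],[0,0,0],60],[[0.4515,-0.043,0],[0,0,0],60],[[0.4515,-0.043,0],[0,0,0],60],[[0.4515,-0.043,0],[0,0,0],60],[[0.4515,-0.043,0.0],[0,0,0],60],[[0.4515,-0.043,0.02],[0,0,0],60],[[0.4515,-0.043,0.06],[0,0,0],60],[[0.4515,-0.043,0.06],[0,0,0],60]]'

```text
clock: 2.55
ee_pos: [567.5, -339.5, 160.4]
orientation: [0.001, 0.751, -0.661, -0.005]
ft_force: [-0.1, 1.0, -1.3]
finger_gap: 52.5
```

```bash
python3 - <<'E'
from h import *
plan((*sl(45,-64,92),-1.443))
d=grab('scene'); save(d,'scene1.png'); cv2.imwrite('pics/s1crop.png',cv2.resize(cv2.imread('pics/scene1.png')[160:360,60:330],None,fx=2.5,fy=2.5))
for n in('top',):
  e=grab(n);w=world(e); print(n)
E
```

```text
at [ 567.5 -339.5  160.4] phi -1.444 gap 52.5 F [-0.1  1.  -1.3] q [-0.25  0.39 -0.1  -0.   -1.09  0.37] t 2.5
(np.float64(568.3), np.float64(-347.1), np.float64(92.0), -1.443) -> [0.008, -0.0005, 0.0683] [0.009, 0.006, -0.001]
top
```

View pics/s1crop.png

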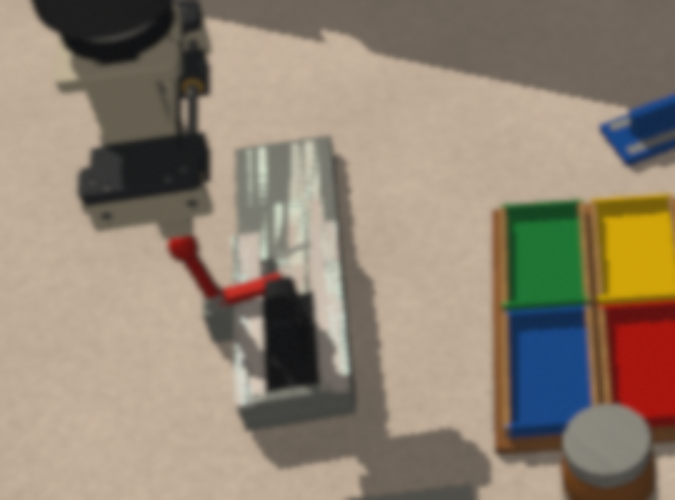

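Call:
play_rows --commands '[[[0,0,0],[0,0,0],60],[[0,0,0],[0,0,0],60],[[0,0,0],[0,0,0],60]]'

```text
clock: 2.95
ee_pos: [571.1, -341.5, 168.4]
orientation: [-0.0, 0.751, -0.66, 0.001]
ft_force: [-0.5, 0.4, -0.2]
finger_gap: 52.6
```

```bash
python3 - <<'E'
from h import *
plan((*sl(45,-64,92),-1.443))
E
```

```text
at [ 571.1 -341.5  168.4] phi -1.442 gap 52.6 F [-0.5  0.4 -0.2] q [-0.25  0.38 -0.09  0.   -1.1   0.38] t 3.0
(np.float64(568.3), np.float64(-347.1), np.float64(92.0), -1.443) -> [0.0051, 0.0037, 0.0764] [-0.002, -0.001, 0.001]
```

Call:
play_rows --commands '[[[0.005,0.004,0],[0,0,0],60],[[0.005,0.004,0.03],[0,0,0],60],[[0.005,0.004,0.06],[0,0,0],60],[[0.005,0.004,0.076],[0,0,0],60],[[0.005,0.004,0.076],[0,0,0],60],[[0.005,0.004,0.076],[0,0,0],60],[[0.005,0.004,0.076],[0,0,0],5],[[0.005,0.004,0.076],[0,0,0],5],[[0.005,0.004,0.076],[0,0,0],5],[[0.005,0.004,0.076],[0,0,0],5],[[0.005,0.004,0.076],[0,0,0],5]]' --force 12

```text
clock: 4.05
ee_pos: [568.9, -347.2, 91.3]
orientation: [-0.001, 0.751, -0.66, 0.002]
ft_force: [4.6, 1.6, -0.7]
finger_gap: 22.8
```

```bash
python3 - <<'E'
from h import *
H=np.array(sl(45,-55,46)); print('hinge',H)
th=lambda t,r=65: (*sl(45,-55-r*np.sin(t),46+r*np.cos(t)-19),-1.443)
plan(*[th(t) for t in np.linspace(0.14,1.57,11)],th(1.62))
E
```

```text
hinge [ 567.2 -338.2   46. ]
at [ 568.9 -347.2   91.3] phi -1.442 gap 22.8 F [ 4.6  1.6 -0.7] q [-0.26  0.45 -0.18 -0.   -0.94  0.38] t 4.0
(np.float64(568.4), np.float64(-347.2), np.float64(91.4), -1.443) -> [-0.0, 0.0005, -0.0001] [-0.004, -0.001, 0.001]
(np.float64(569.5), np.float64(-356.2), np.float64(89.4), -1.443) -> [0.009, 0.0006, 0.002] [-0.004, -0.001, 0.001]
(np.float64(570.6), np.float64(-364.8), np.float64(86.2), -1.443) -> [0.0177, 0.0006, 0.0052] [-0.004, -0.001, 0.001]
(np.float64(571.6), np.float64(-372.9), np.float64(81.8), -1.443) -> [0.0259, 0.0007, 0.0096] [-0.004, -0.001, 0.001]
(np.float64(572.6), np.float64(-380.3), np.float64(76.2), -1.443) -> [0.0333, 0.0006, 0.0152] [-0.004, -0.001, 0.001]
(np.float64(573.4), np.float64(-386.8), np.float64(69.7), -1.443) -> [0.0399, 0.0007, 0.0217] [-0.004, -0.001, 0.001]
(np.float64(574.1), np.float64(-392.3), np.float64(62.2), -1.443) -> [0.0454, 0.0007, 0.0292] [-0.004, -0.001, 0.001]
(np.float64(574.7), np.float64(-396.8), np.float64(54.1), -1.443) -> [0.0499, 0.0008, 0.0373] [-0.004, -0.001, 0.001]
(np.float64(575.1), np.float64(-400.0), np.float64(45.4), -1.443) -> [0.0531, 0.0008, 0.046] [-0.004, -0.001, 0.001]
(np.float64(575.4), np.float64(-402.0), np.float64(36.3), -1.443) -> [0.0552, 0.0008, 0.0551] [-0.004, -0.001, 0.001]
(np.float64(575.4), np.float64(-402.6), np.float64(27.1), -1.443) -> [0.0557, 0.0009, 0.0643] [-0.004, -0.001, 0.001]
(np.float64(575.4), np.float64(-402.6), np.float64(23.8), -1.443) -> [0.0557, 0.0009, 0.0676] [-0.004, -0.001, 0.001]
```

Gripped the knob (gap 22.8 of 24). I'll swing it along the arc.

Call:
play_rows --commands '[[[0.009,0.001,0.002],[0,0,0],5],[[0.018,0.001,0.005],[0,0,0],5],[[0.026,0.001,0.01],[0,0,0],5],[[0.033,0.001,0.015],[0,0,0],5],[[0.04,0.001,0.022],[0,0,0],5],[[0.0455,0.001,0.029],[0,0,0],5],[[0.05,0.001,0.037],[0,0,0],5],[[0.053,0.001,0.046],[0,0,0],5],[[0.055,0.001,0.055],[0,0,0],5],[[0.056,0.001,0.064],[0,0,0],5],[[0.056,0.001,0.0675],[0,0,0],5],[[0.056,0.001,0.0675],[0,0,0],5]]'

```text
clock: 5.25
ee_pos: [576.3, -403.4, 25.3]
orientation: [-0.001, 0.751, -0.66, 0.003]
ft_force: [3.5, 1.6, 5.7]
finger_gap: 23.0
```

Call:
play_rows --commands '[[[0,0,0.001],[0,0,0],5],[[0,0,0.001],[0,0,0],5],[[0,0,0.001],[0,0,0],5]]'

```text
clock: 5.55
ee_pos: [576.4, -403.4, 25.0]
orientation: [-0.001, 0.751, -0.66, 0.003]
ft_force: [3.5, 2.5, 10.6]
finger_gap: 23.1
```

```bash
cat > guardlook.py <<'E'
from h import *
plan()
E
python3 guardlook.py
```

```text
at [ 576.4 -403.4   25. ] phi -1.441 gap 23.1 F [ 3.5  2.5 10.6] q [-0.33  0.57 -0.14  0.   -0.85  0.46] t 5.5
```

Call:
play_rows --commands '[[[0,0,-0.001],[0,0,0],60],[[0,0,-0.001],[0,0,0],60],[[0,0,-0.001],[0,0,0],60],[[0,0,-0.04],[0,0,0],60],[[0,0,-0.09],[0,0,0],60],[[0,0,-0.14],[0,0,0],60],[[0,0,-0.165],[0,0,0],60],[[0,0,-0.165],[0,0,0],60],[[0,0,-0.165],[0,0,0],60],[[0,0,-0.165],[0,0,0],60]]'

```text
clock: 6.55
ee_pos: [572.1, -402.4, 185.3]
orientation: [0.0, 0.751, -0.661, -0.001]
ft_force: [-0.7, 0.7, -0.4]
finger_gap: 52.5
```

```bash
python3 - <<'E'
from h import *
for n in('top','scene'):
    d=grab(n); w=world(d); hsv=cv2.cvtColor(d['pixels'],cv2.COLOR_RGB2HSV); h,s,v=[hsv[...,i].astype(int) for i in range(3)]
    reg=(w[...,1]<-200)&(w[...,1]>-440)&(w[...,0]>300)&(w[...,0]<700)
    bl=reg&(v<45)&(w[...,2]>60)&(w[...,2]<90)
    for q in blobs(bl,20): print(' guard top',q.sum(),np.round(np.nanmean(w[q],0),1),rect(w[q][:,:2]))
    k=reg&((h<8)|(h>172))&(s>130)&(v>60); print(n,'red',k.sum(),np.round(np.nanpercentile(w[k],[1,50,99],axis=0),1).tolist() if k.sum() else '')
plan((*sl(88,0,192),.127))
E
```

```text
top red 0 
 guard top 279 [ 612.5 -276.2   76. ] (array([ 607. , -276.8]), array([46.4, 23.8]), 0.039)
scene red 309 [[565.5, -410.3, 43.4], [575.5, -370.4, 52.6], [587.5, -333.7, 101.3]]
at [ 572.3 -402.6  185.2] phi -1.443 gap 52.2 F [-0.5 -0.   0.4] q [-0.34  0.43  0.02 -0.   -1.17  0.46] t 6.7
(np.float64(602.9), np.float64(-278.2), np.float64(192.0), 0.127) -> [-0.1195, -0.0462, -0.0067] [0.001, 0.003, -1.57]
```

Call:
play_rows --commands '[[[-0.03,-0.012,-0.007],[0,0,-0.15],50],[[-0.06,-0.024,-0.007],[0,0,-0.3],50],[[-0.09,-0.036,-0.007],[0,0,-0.45],50],[[-0.12,-0.046,-0.007],[0,0,-0.6],50],[[-0.12,-0.046,-0.007],[0,0,-0.75],50],[[-0.12,-0.046,-0.007],[0,0,-0.9],50],[[-0.12,-0.046,-0.007],[0,0,-1.05],50],[[-0.12,-0.046,-0.007],[0,0,-1.2],50],[[-0.12,-0.046,-0.007],[0,0,-1.35],50],[[-0.12,-0.046,-0.007],[0,0,-1.5],50],[[-0.12,-0.046,-0.007],[0,0,-1.57],50],[[-0.12,-0.046,-0.007],[0,0,-1.57],50]]'

```text
clock: 7.85
ee_pos: [603.0, -277.9, 192.8]
orientation: [-0.0, 0.998, 0.064, -0.001]
ft_force: [-0.0, -0.3, 0.3]
finger_gap: 43.7
```

Call:
play_rows --commands '[[[0,0,0],[0,0,0],50],[[0,0,0],[0,0,0],50],[[0,0,0],[0,0,0],50]]'

```text
clock: 8.15
ee_pos: [603.3, -278.0, 193.8]
orientation: [-0.0, 0.998, 0.063, -0.0]
ft_force: [-0.7, 0.2, -0.8]
finger_gap: 44.0
```

```bash
python3 - <<'E'
from h import *
plan((*sl(87,0,120),.127),(*sl(87,0,50),.127))
E
```

```text
at [ 603.3 -278.   193.8] phi 0.126 gap 44.0 F [-0.7  0.2 -0.8] q [-0.14  0.36 -0.06  0.   -1.15  1.84] t 8.2
(np.float64(601.9), np.float64(-278.3), np.float64(120.0), 0.127) -> [-0.0014, 0.0002, 0.0738] [-0.0, 0.0, -0.001]
(np.float64(601.9), np.float64(-278.3), np.float64(50.0), 0.127) -> [-0.0014, 0.0002, 0.1438] [-0.0, 0.0, -0.001]
```

Call:
play_rows --commands '[[[-0.001,0,0.04],[0,0,0],50],[[-0.001,0,0.08],[0,0,0],50],[[-0.001,0,0.11],[0,0,0],50],[[-0.001,0,0.13],[0,0,0],50],[[-0.001,0,0.144],[0,0,0],50],[[-0.001,0,0.144],[0,0,0],50],[[-0.001,0,0.144],[0,0,0],50],[[-0.001,0,0.144],[0,0,0],10],[[-0.001,0,0.144],[0,0,0],10],[[-0.001,0,0.144],[0,0,0],10],[[-0.001,0,0.144],[0,0,0],10],[[-0.001,0,0.144],[0,0,0],10]]' --force 30

```text
clock: 9.35
ee_pos: [602.9, -278.2, 51.0]
orientation: [0.0, 0.998, 0.064, 0.001]
ft_force: [-1.6, 1.1, 5.5]
finger_gap: 24.0
```

```bash
python3 - <<'E'
from h import *
p=pose()[0]; q=lambda dx,dz=0:(*np.round(p+[np.cos(SY)*dx,np.sin(SY)*dx,dz],1),.127)
plan(q(-100),q(-185),q(-185,120))
E
```

```text
at [ 602.9 -278.2   51. ] phi 0.128 gap 24.0 F [-1.6  1.1  5.5] q [-0.14  0.49 -0.22  0.   -0.86  1.84] t 9.3
(np.float64(503.7), np.float64(-290.8), np.float64(51.0), 0.127) -> [-0.1, -0.0001, -0.0001] [0.001, -0.001, 0.001]
(np.float64(419.3), np.float64(-301.6), np.float64(51.0), 0.127) -> [-0.185, -0.0001, -0.0002] [0.001, -0.001, 0.001]
(np.float64(419.3), np.float64(-301.6), np.float64(171.0), 0.127) -> [-0.1849, -0.0, -0.1202] [0.001, -0.001, 0.001]
```

Call:
play_rows --commands '[[[-0.005,0,-0.0015],[0,0,0],10],[[-0.015,0,-0.0015],[0,0,0],10],[[-0.03,0,-0.0015],[0,0,0],10],[[-0.045,0,-0.0015],[0,0,0],10],[[-0.06,0,-0.0015],[0,0,0],10],[[-0.075,0,-0.0015],[0,0,0],10],[[-0.09,0,-0.0015],[0,0,0],10],[[-0.105,0,-0.0015],[0,0,0],10],[[-0.12,0,-0.0015],[0,0,0],10],[[-0.135,0,-0.0015],[0,0,0],10],[[-0.15,0,-0.0015],[0,0,0],10]]'

```text
clock: 10.45
ee_pos: [452.4, -297.3, 51.6]
orientation: [0.0, 0.998, 0.064, 0.0]
ft_force: [-0.4, 0.3, -1.2]
finger_gap: 23.9
```

```bash
python3 - <<'E'
from h import *
plan((*sl(-97,0,52),.127))
E
```

```text
at [ 452.4 -297.3   51.6] phi 0.127 gap 23.9 F [-0.4  0.3 -1.2] q [-0.22  0.32 -0.5   0.   -0.75  1.92] t 10.4
(np.float64(419.4), np.float64(-301.6), np.float64(52.0), 0.127) -> [-0.0333, 0.0001, -0.0004] [0.0, -0.0, 0.0]
```

Call:
play_rows --commands '[[[-0.015,0,0],[0,0,0],10],[[-0.03,0,0],[0,0,0],10],[[-0.034,0,0],[0,0,0],10],[[-0.034,0,0],[0,0,0],10],[[-0.034,0,-0.02],[0,0,0],10],[[-0.034,0,-0.06],[0,0,0],10],[[-0.034,0,-0.1],[0,0,0],10],[[-0.034,0,-0.12],[0,0,0],10],[[-0.034,0,-0.12],[0,0,0],10],[[-0.034,0,-0.12],[0,0,0],10],[[-0.034,0,-0.12],[0,0,0],10]]'

```text
clock: 11.55
ee_pos: [419.3, -301.0, 170.2]
orientation: [-0.001, 0.998, 0.064, -0.001]
ft_force: [-0.3, -0.1, -2.1]
finger_gap: 23.9
```

```bash
cat >> m2.py <<'E'
E
cat > bays.py <<'E'
from h import *
# caddy bays from the top view: floor colour patches cast on floor plane z=13, plus board outline at z~24
d=dict(np.load('/tmp/top.npz')); w=world(d); hsv=cv2.cvtColor(d['pixels'],cv2.COLOR_RGB2HSV); h,s,v=[hsv[...,i].astype(int) for i in range(3)]
reg=np.zeros(h.shape,bool); reg[190:310,275:390]=1
C=dict(COL,white=lambda h,s,v:(s<60)&(v>90),black=lambda h,s,v:(v<50))
cs={}
for n,f in C.items():
    b=max(blobs(f(h,s,v)&reg),key=lambda b:b.sum()); fl=b&(w[...,2]<17)&(w[...,2]>9)
    uv=np.float32(np.argwhere(b)[:,::-1]); P=np.array([ray(d,*q,13)[:2] for q in uv]); r=rect(P)
    cs[n]=r[0]; print(n,b.sum(),r)
E
python3 bays.py; python3 -c "
from h import *
plan()"
```

```text
red 1453 (array([6.366e+02, 6.000e-01]), array([120.2,  66.5]), 0.016)
yellow 1525 (array([513.2,   2.2]), array([117.5,  72.6]), 0.016)
green 1406 (array([515.6, -77.2]), array([115.2,  60.5]), 0.016)
blue 1335 (array([637.8, -77. ]), array([115.8,  61.8]), 0.01)
at [ 419.3 -301.   170.2] phi 0.127 gap 23.9 F [-0.3 -0.1 -2.1] q [-0.24  0.15 -0.41 -0.   -1.01  1.94] t 11.6Traceback (most recent call last):
  File "bays.py", line 8, in <module>
    b=max(blobs(f(h,s,v)&reg),key=lambda b:b.sum()); fl=b&(w[...,2]<17)&(w[...,2]>9)
ValueError: max() iterable argument is empty
```

```bash
cat > bays.py <<'E'
from h import *
for n in('top','scene'):
    d=grab(n); np.savez('/tmp/%s1.npz'%n,**d); w=world(d); hsv=cv2.cvtColor(d['pixels'],cv2.COLOR_RGB2HSV); h,s,v=[hsv[...,i].astype(int) for i in range(3)]
    reg=(abs(w[...,0]-574)<135)&(abs(w[...,1])<130); fl=reg&(w[...,2]<18)&(w[...,2]>8)
    b=max(blobs(reg&(w[...,2]>6)),key=lambda b:b.sum()); print(n,'caddy',rect(w[b][:,:2]))
    C=dict(COL,white=lambda h,s,v:(s<90)&(v>90),black=lambda h,s,v:(v<60))
    for c,f in C.items():
        bb=blobs(f(h,s,v)&fl,100)
        if bb: b=max(bb,key=lambda b:b.sum()); P=w[b]; print(' ',c,b.sum(),rect(P[:,:2]),'z',np.round(np.median(P[:,2]),1),'pct mid',np.round((np.percentile(P[:,:2],2,axis=0)+np.percentile(P[:,:2],98,axis=0))/2,1))
E
python3 bays.py
```

```text
top caddy (array([571.9,  -1.4]), array([266., 257.]), 0.001)
  red 1186 (array([635.6,   3.1]), array([109.8,  62. ]), 0.012) z 13.5 pct mid [636.3   3.1]
  yellow 1186 (array([514.4,   1.1]), array([106.9,  61.2]), 0.017) z 13.5 pct mid [514.1   1.2]
  green 678 (array([515.5, -71.1]), array([106.8,  48. ]), 0.01) z 13.7 pct mid [516.3 -67.3]
  blue 1114 (array([637.6, -75.8]), array([107.4,  59.9]), 0.011) z 13.7 pct mid [637.7 -75.6]
  white 1131 (array([635.5,  80.8]), array([108.3,  61.7]), 0.023) z 13.5 pct mid [635.7  81.7]
  black 1118 (array([513. ,  79.6]), array([107.5,  60.3]), 0.0) z 13.5 pct mid [512.7  80.2]
scene caddy (array([576.5,   1. ]), array([260.9, 246.2]), 0.013)
  red 1241 (array([631.9,   1. ]), array([106.1,  62.4]), 0.014) z 12.5 pct mid [630.    1.2]
  yellow 1067 (array([5.083e+02, 5.000e-01]), array([104.3,  64. ]), 0.01) z 12.5 pct mid [5.08e+02 5.00e-01]
  green 1006 (array([508.8, -78.8]), array([104.7,  61.8]), 0.016) z 12.6 pct mid [508.9 -78. ]
  blue 1203 (array([632.8, -77.3]), array([107.2,  59.2]), 0.013) z 12.6 pct mid [631.2 -77.3]
  white 1291 (array([630.2,  80.3]), array([106.1,  63.2]), 0.009) z 12.5 pct mid [629.7  80.2]
  black 956 (array([507.3,  78.2]), array([106.3,  58.1]), 0.02) z 12.4 pct mid [507.1  78.3]
```

```bash
cat >> h.py <<'E'
CY=0.014
BAY={n:(575+dx-CY*dy,1.3+CY*dx+dy) for n,(dx,dy) in dict(white=(61,78.5),red=(61,0),blue=(61,-78.5),black=(-61,78.5),yellow=(-61,0),green=(-61,-78.5)).items()}
E
python3 -c "
from h import *
plan((*BAY['black'],150,CY))"
```

```text
at [ 419.3 -301.2  170.2] phi 0.127 gap 23.8 F [ 0.8 -0.3 -1.2] q [-0.24  0.15 -0.41 -0.   -1.01  1.94] t 11.7
(512.901, 78.946, 150, 0.014) -> [0.1412, -0.3651, 0.0203] [-0.001, 0.002, 0.113]
```

Call:
play_rows --commands '[[[0.014,-0.036,0],[0,0,0.02],10],[[0.032,-0.083,0],[0,0,0.05],10],[[0.05,-0.128,0],[0,0,0.08],10],[[0.067,-0.174,0],[0,0,0.113],10],[[0.085,-0.22,0],[0,0,0.113],10],[[0.103,-0.265,0],[0,0,0.113],10],[[0.12,-0.31,0.01],[0,0,0.113],10],[[0.134,-0.345,0.02],[0,0,0.113],10],[[0.141,-0.365,0.02],[0,0,0.113],10],[[0.141,-0.365,0.02],[0,0,0.113],10],[[0.141,-0.365,0.02],[0,0,0.113],10],[[0.141,-0.365,0.02],[0,0,0.113],10]]'

```text
clock: 12.85
ee_pos: [513.0, 77.8, 151.1]
orientation: [0.0, 1.0, 0.007, -0.0]
ft_force: [0.1, -0.3, -2.2]
finger_gap: 23.7
```

```bash
python3 -c "
from h import *
plan((*BAY['black'],60,CY),(*BAY['black'],44,CY))
d=grab('scene'); save(d,'s2.png'); cv2.imwrite('pics/s2c.png',cv2.resize(cv2.imread('pics/s2.png')[120:350,220:460],None,fx=2.5,fy=2.5))"
```

```text
at [513.   77.8 151.1] phi 0.014 gap 23.7 F [ 0.1 -0.3 -2.2] q [ 0.53  0.17 -0.43 -0.   -0.97  1.06] t 12.8
(512.901, 78.946, 60, 0.014) -> [0.0, -0.0012, 0.0911] [0.001, 0.001, -0.0]
(512.901, 78.946, 44, 0.014) -> [0.0, -0.0013, 0.1071] [0.001, 0.001, -0.0]
```

View pics/s2c.png

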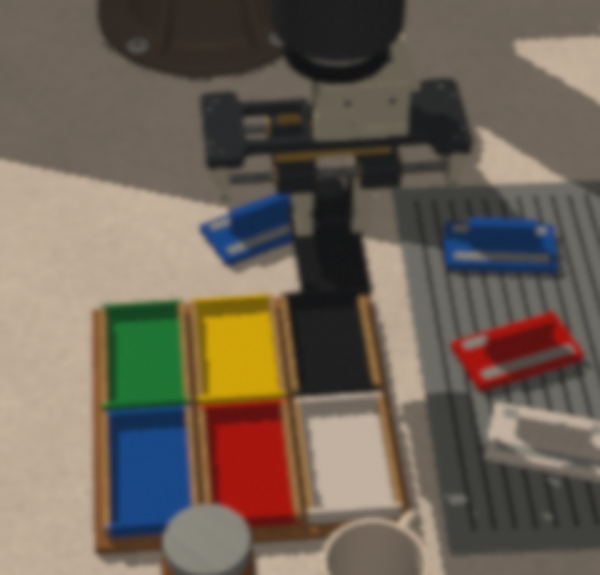

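Call:
play_rows --commands '[[[0,-0.001,0.03],[0,0,0],10],[[0,-0.001,0.06],[0,0,0],10],[[0,-0.001,0.08],[0,0,0],10],[[0,-0.001,0.09],[0,0,0],10],[[0,-0.001,0.09],[0,0,0],10],[[0,-0.001,0.097],[0,0,0],10],[[0,-0.001,0.103],[0,0,0],10],[[0,-0.001,0.106],[0,0,0],10],[[0,-0.001,0.106],[0,0,0],10],[[0,-0.001,0.106],[0,0,0],10]]'

```text
clock: 13.9
ee_pos: [513.6, 79.6, 45.8]
orientation: [-0.0, 1.0, 0.007, 0.0]
ft_force: [-0.0, 0.2, -2.0]
finger_gap: 23.5
```

```bash
python3 -c "
from h import *
plan()
print(ray(grab('scene'),354,236,120))
d=grab('scene'); save(d,'s3.png'); cv2.imwrite('pics/s3c.png',cv2.resize(cv2.imread('pics/s3.png')[180:310,280:460],None,fx=4,fy=4))"
```

```text
at [513.6  79.6  45.8] phi 0.014 gap 23.5 F [-0.   0.2 -2. ] q [ 0.53  0.3  -0.55  0.   -0.72  1.05] t 13.9
[553.25441932  76.96066594 120.        ]
```

View pics/s3c.png

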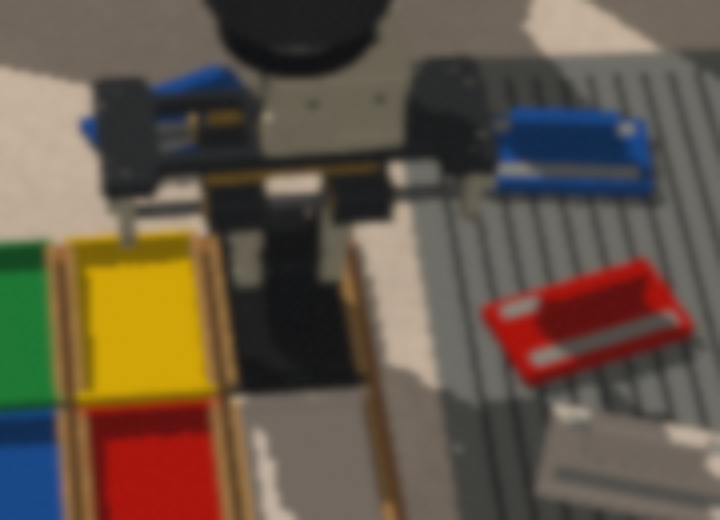

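Call:
play_rows --commands '[[[0,0,0.002],[0,0,0],10],[[0,0,0.002],[0,0,0],10],[[0,0,0.002],[0,0,0],10],[[0,0,0.002],[0,0,0],45],[[0,0,0.002],[0,0,0],45],[[0,0,0.002],[0,0,0],45],[[0,0,-0.03],[0,0,0],45],[[0,0,-0.08],[0,0,0],45],[[0,0,-0.13],[0,0,0],45],[[0,0,-0.15],[0,0,0],45],[[0,0,-0.15],[0,0,0],45],[[0,0,-0.15],[0,0,0],45]]'

```text
clock: 15.2
ee_pos: [513.2, 79.5, 195.6]
orientation: [-0.0, 1.0, 0.007, 0.0]
ft_force: [-0.1, -0.2, -0.2]
finger_gap: 39.4
```

```bash
python3 -c "
from h import *
plan((*sl(45,-100,200),-1.443),(*sl(45,-120,150),-1.443))
d=grab('scene'); w=world(d); v=d['pixels'].max(-1)
m=(v<60)&(abs(w[...,0]-515)<80)&(abs(w[...,1]-79)<45)&(w[...,2]>60)&(w[...,2]<85)
print('grip top',m.sum(),np.round(np.nanmean(w[m],0),1),rect(w[m][:,:2]))"
```

```text
at [513.2  79.5 195.6] phi 0.014 gap 39.4 F [-0.1 -0.2 -0.2] q [ 0.53  0.13 -0.37 -0.   -1.07  1.05] t 15.2
(np.float64(572.9), np.float64(-382.8), np.float64(200.0), -1.443) -> [0.0533, 0.4631, -0.0047] [-0.001, 0.0, 1.457]
(np.float64(575.4), np.float64(-402.6), np.float64(150.0), -1.443) -> [0.0555, 0.483, 0.0453] [-0.001, 0.0, 1.457]
grip top 226 [521.1  77.9  70.2] (array([515.4,  78.4]), array([50.6, 24.1]), 0.027)
```

Call:
play_rows --commands '[[[0.006,0.048,0],[0,0,0.14],60],[[0.012,0.096,0],[0,0,0.28],60],[[0.018,0.144,0],[0,0,0.42],60],[[0.024,0.192,0],[0,0,0.56],60],[[0.03,0.24,0],[0,0,0.7],60],[[0.036,0.288,0],[0,0,0.84],60],[[0.04,0.336,0],[0,0,0.98],60],[[0.045,0.384,0],[0,0,1.12],60],[[0.05,0.43,0],[0,0,1.26],60],[[0.054,0.475,0],[0,0,1.4],60],[[0.0565,0.483,0],[0,0,1.457],60],[[0.0565,0.483,0.03],[0,0,1.457],60]]'

```text
clock: 16.45
ee_pos: [577.8, -406.1, 166.3]
orientation: [0.0, 0.749, -0.662, 0.002]
ft_force: [0.9, -0.1, -0.2]
finger_gap: 52.6
```

Call:
play_rows --commands '[[[0,0,0],[0,0,0],60],[[0,0,0],[0,0,0],60],[[0,0,0],[0,0,0],60],[[0,0,0],[0,0,0],60]]'

```text
clock: 16.85
ee_pos: [577.4, -402.4, 166.8]
orientation: [-0.0, 0.751, -0.66, 0.001]
ft_force: [-0.6, 0.1, 0.3]
finger_gap: 52.5
```

```bash
python3 -c "
from h import *
plan((576.4,-403,27,-1.443))"
```

```text
at [ 577.4 -402.4  166.8] phi -1.442 gap 52.5 F [-0.6  0.1  0.3] q [-0.33  0.44  0.    0.   -1.13  0.46] t 16.9
(576.4, -403, 27, -1.443) -> [0.0003, 0.0013, 0.1398] [-0.001, -0.001, 0.001]
```

Call:
play_rows --commands '[[[0,0.001,0.045],[0,0,0],60],[[0,0.001,0.09],[0,0,0],60],[[0,0.001,0.12],[0,0,0],60],[[0,0.001,0.14],[0,0,0],60],[[0,0.001,0.14],[0,0,0],60],[[0,0.001,0.14],[0,0,0],60],[[0,0.001,0.14],[0,0,0],5],[[0,0.001,0.14],[0,0,0],5],[[0,0.001,0.14],[0,0,0],5],[[0,0.001,0.14],[0,0,0],5],[[0,0.001,0.14],[0,0,0],5]]' --force 12

```text
clock: 17.95
ee_pos: [576.4, -402.9, 26.2]
orientation: [-0.0, 0.751, -0.66, 0.001]
ft_force: [0.6, 0.8, 2.9]
finger_gap: 23.1
```

```bash
python3 - <<'E'
from h import *
# arc inwards, relative to the gripped knob (theta 1.57), along tool x,z
p=pose()[0]; n=np.array([-np.sin(SY),np.cos(SY)])
T=[]
for t in np.linspace(1.4,-0.06,11):
    dy,dz=65*(1-np.sin(t)),65*np.cos(t)
    if t<0: dy,dz=65+3.5,65
    T.append((*np.round(p[:2]+n*dy,1),round(p[2]+dz,1),-1.443))
plan(*T)
E
```

```text
at [ 576.4 -402.9   26.2] phi -1.443 gap 23.1 F [0.6 0.8 2.9] q [-0.33  0.57 -0.14  0.   -0.86  0.46] t 17.9
(np.float64(576.2), np.float64(-401.9), np.float64(37.3), -1.443) -> [-0.001, 0.0, -0.0111] [-0.001, -0.001, 0.0]
(np.float64(575.9), np.float64(-399.7), np.float64(46.5), -1.443) -> [-0.0032, 0.0, -0.0203] [-0.001, -0.001, 0.0]
(np.float64(575.5), np.float64(-396.1), np.float64(55.2), -1.443) -> [-0.0068, -0.0, -0.029] [-0.001, -0.001, 0.0]
(np.float64(574.9), np.float64(-391.3), np.float64(63.4), -1.443) -> [-0.0116, -0.0001, -0.0372] [-0.001, -0.001, 0.0]
(np.float64(574.1), np.float64(-385.3), np.float64(70.7), -1.443) -> [-0.0177, -0.0001, -0.0445] [-0.001, -0.001, 0.0]
(np.float64(573.2), np.float64(-378.4), np.float64(77.2), -1.443) -> [-0.0246, -0.0001, -0.051] [-0.001, -0.001, 0.0]
(np.float64(572.2), np.float64(-370.6), np.float64(82.5), -1.443) -> [-0.0325, -0.0001, -0.0563] [-0.001, -0.001, 0.0]
(np.float64(571.2), np.float64(-362.2), np.float64(86.6), -1.443) -> [-0.0409, -0.0002, -0.0604] [-0.001, -0.001, 0.0]
(np.float64(570.0), np.float64(-353.2), np.float64(89.5), -1.443) -> [-0.05, -0.0001, -0.0633] [-0.001, -0.001, 0.0]
(np.float64(568.8), np.float64(-343.9), np.float64(91.0), -1.443) -> [-0.0594, -0.0001, -0.0648] [-0.001, -0.001, 0.0]
(np.float64(567.7), np.float64(-334.9), np.float64(91.2), -1.443) -> [-0.0685, -0.0002, -0.065] [-0.001, -0.001, 0.0]
```

Call:
play_rows --commands '[[[-0.001,0,-0.011],[0,0,0],5],[[-0.003,0,-0.02],[0,0,0],5],[[-0.007,0,-0.029],[0,0,0],5],[[-0.0115,0,-0.037],[0,0,0],5],[[-0.0175,0,-0.0445],[0,0,0],5],[[-0.0245,0,-0.051],[0,0,0],5],[[-0.0325,0,-0.056],[0,0,0],5],[[-0.041,0,-0.0605],[0,0,0],5],[[-0.05,0,-0.063],[0,0,0],5],[[-0.0595,0,-0.065],[0,0,0],5],[[-0.066,0,-0.065],[0,0,0],5],[[-0.068,0,-0.065],[0,0,0],5]]'

```text
clock: 19.15
ee_pos: [567.5, -335.3, 91.4]
orientation: [0.0, 0.751, -0.66, 0.001]
ft_force: [2.0, -10.8, 2.9]
finger_gap: 23.0
```

Call:
play_rows --commands '[[[0,0,0],[0,0,0],5],[[0,0,0],[0,0,0],5],[[0,0,0],[0,0,0],5]]'

```text
clock: 19.45
ee_pos: [567.5, -335.6, 91.4]
orientation: [0.0, 0.751, -0.66, 0.001]
ft_force: [2.5, -4.5, 5.9]
finger_gap: 22.9
```

Call:
play_rows --commands '[[[0,0,0],[0,0,0],60],[[0,0,0],[0,0,0],60],[[0,0,0],[0,0,0],60],[[0,0,-0.04],[0,0,0],60],[[0,0,-0.08],[0,0,0],60],[[-0.05,0,-0.11],[0,0,0],50],[[-0.1,0,-0.11],[0,0,0],50],[[-0.15,0,-0.11],[0,0,0],50],[[-0.15,0,-0.11],[0,0,0],50],[[-0.15,0,-0.11],[0,0,0],50],[[-0.15,0,-0.11],[0,0,0],50]]'

```text
clock: 20.55
ee_pos: [547.7, -186.6, 200.3]
orientation: [0.0, 0.751, -0.66, -0.0]
ft_force: [0.4, -1.0, -0.4]
finger_gap: 43.6
```

```bash
cat > cas.py <<'E'
from h import *
d=grab('top'); save(d,'t_last.png'); w=world(d); hsv=cv2.cvtColor(d['pixels'],cv2.COLOR_RGB2HSV)
mat=(w[...,1]>135)&(w[...,1]<500)&(w[...,0]>300)&(w[...,0]<760)
m=mat&(w[...,2]>8.5)&(w[...,2]<60)
m=cv2.morphologyEx(m.astype(np.uint8),cv2.MORPH_OPEN,np.ones((3,3)))>0
for b in blobs(m,300):
    P=w[b]; P=P[np.isfinite(P[:,2])]; col=np.median(hsv[b],0)
    h,s,v=hsv[b].astype(int).T
    nm=max(list(COL)+['white'],key=lambda k:(COL[k](h,s,v).mean() if k!='white' else .4))
    r=rect(P[:,:2]); T=P[P[:,2]>P[:,2].max()-9]; t=rect(T[:,:2])
    # plate outline cast on z=14
    uv=np.argwhere(b)[:,::-1]; r2=rect([ray(d,*q,14)[:2] for q in uv])
    print(nm,b.sum(),'depth',r[0],r[1],r[2],'| rib',t[0],t[1],t[2],len(T),'| ray14',*r2,'zmax',round(np.percentile(P[:,2],98),1))
s=grab('scene'); save(s,'s_last.png')
E
python3 cas.py; python3 - <<'E'
from h import *
plan()
d=grab('scene');w=world(d);hsv=cv2.cvtColor(d['pixels'],cv2.COLOR_RGB2HSV); h,s,v=[hsv[...,i].astype(int) for i in range(3)]
k=((h<8)|(h>172))&(s>130)&(v>60)&(w[...,1]<-200)
print('red lever',np.round(np.nanpercentile(w[k],[1,50,99],axis=0),1).tolist(),'knob',np.round(np.nanmean(w[k&(w[...,2]>97)],0),1))
cv2.imwrite('pics/s4c.png',cv2.resize(cv2.cvtColor(d['pixels'],cv2.COLOR_RGB2BGR)[180:345,90:390],None,fx=2.6,fy=2.6))
E
```

```text
white 1011 depth [627.7 247.5] [103.9  57.2] 1.247 | rib [626.8 246.3] [59.4 11.4] 1.23 86 | ray14 [627.2 247.5] [102.4  56.9] 1.25 zmax 43.4
yellow 1017 depth [568.1 384.5] [101.9  56. ] -1.557 | rib [568.2 382.9] [58.5 11.6] -1.549 108 | ray14 [568.  384.4] [99.6 55. ] -1.554 zmax 43.3
red 1034 depth [526.  238.5] [101.1  57.2] -1.286 | rib [525.7 238.1] [59.  12.2] -1.279 118 | ray14 [525.5 238. ] [100.7  57.1] -1.279 zmax 43.5
green 1062 depth [440.3 393.4] [101.4  57.1] -1.337 | rib [439.8 392.7] [57.2 12.1] -1.358 73 | ray14 [440.2 392.8] [100.8  56.7] -1.332 zmax 44.2
blue 1098 depth [398.6 246. ] [100.4  56.2] 1.45 | rib [398.9 247.1] [59.3 11.7] 1.451 133 | ray14 [398.6 246.1] [100.5  56.1] 1.448 zmax 43.8
at [ 547.8 -187.4  200. ] phi -1.444 gap 43.9 F [-0.2  0.2 -0.6] q [ 0.01  0.22 -0.24  0.   -1.11  0.12] t 20.6
red lever [[554.7, -345.6, 42.3], [571.3, -331.0, 59.3], [579.8, -287.9, 123.5]] knob [ 573.8 -337.4  116. ]
```

View pics/s4c.png

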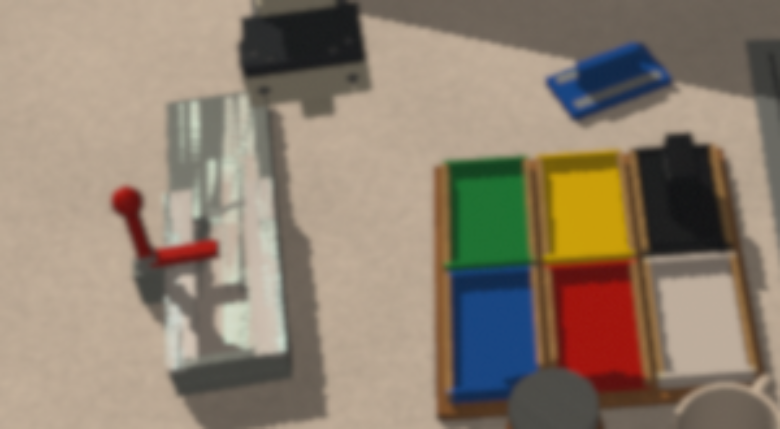

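Call:
play_rows --commands '[[[-0.045,-0.003,0],[0,0,-0.05],50],[[-0.09,-0.007,0],[0,0,-0.1],50],[[-0.135,-0.01,0],[0,0,-0.163],50],[[-0.18,-0.014,0],[0,0,-0.163],50],[[-0.225,-0.017,0],[0,0,-0.163],50],[[-0.27,-0.02,0],[0,0,-0.163],50],[[-0.315,-0.024,0],[0,0,-0.163],50],[[-0.36,-0.027,0],[0,0,-0.163],50],[[-0.4,-0.03,0.02],[0,0,-0.163],50],[[-0.425,-0.032,0.06],[0,0,-0.163],50],[[-0.425,-0.032,0.1],[0,0,-0.163],50],[[-0.425,-0.032,0.11],[0,0,-0.163],50]]' --force 25

```text
clock: 21.9
ee_pos: [523.3, 237.3, 85.8]
orientation: [0.004, 0.802, -0.597, -0.001]
ft_force: [-0.3, -0.5, -0.0]
finger_gap: 43.8
```

Call:
play_rows --commands '[[[0,0,0],[0,0,0],50],[[0,0,0],[0,0,0],50],[[0,0,0],[0,0,0],50]]'

```text
clock: 22.2
ee_pos: [526.9, 239.2, 92.7]
orientation: [-0.002, 0.802, -0.597, 0.0]
ft_force: [0.5, -0.9, 0.4]
finger_gap: 44.0
```

```bash
python3 - <<'E'
from h import *
plan((525.7,238.2,17,-1.281))
E
```

```text
at [526.9 239.2  92.7] phi -1.281 gap 44.0 F [ 0.5 -0.9  0.4] q [ 0.76  0.32 -0.38  0.   -0.87 -0.47] t 22.2
(525.7, 238.2, 17, -1.281) -> [0.0007, 0.0016, 0.0757] [-0.003, 0.001, 0.0]
```

Call:
play_rows --commands '[[[0.001,0.0015,0.035],[0,0,0],50],[[0.001,0.0015,0.06],[0,0,0],50],[[0.001,0.0015,0.075],[0,0,0],50],[[0.001,0.0015,0.075],[0,0,0],50],[[0.001,0.0015,0.075],[0,0,0],50],[[0.001,0.0015,0.075],[0,0,0],0],[[0.001,0.0015,0.075],[0,0,0],0],[[0.001,0.0015,0.075],[0,0,0],0],[[0.001,0.0015,0.075],[0,0,0],0],[[0.001,0.0015,0.075],[0,0,0],0],[[0.001,0.0015,0.075],[0,0,0],0]]'

```text
clock: 23.3
ee_pos: [524.7, 238.0, 16.0]
orientation: [-0.0, 0.802, -0.597, 0.0]
ft_force: [0.6, -0.3, 3.7]
finger_gap: 12.0
```

```bash
python3 - <<'E'
from h import *
plan((525.7,238.2,110,-1.281),(*BAY['red'],110,CY))
E
```

```text
at [524.7 238.   16. ] phi -1.28 gap 12.0 F [ 0.6 -0.3  3.7] q [ 0.77  0.42 -0.45  0.   -0.7  -0.47] t 23.3
(525.7, 238.2, 110, -1.281) -> [0.0001, -0.0011, -0.094] [-0.001, 0.0, 0.001]
(636.0, 2.154, 110, 0.014) -> [0.2578, -0.039, -0.0941] [-0.001, -0.0, -1.294]
```

Call:
play_rows --commands '[[[0,0,-0.05],[0,0,0],0],[[0.02,-0.003,-0.09],[0,0,-0.13],0],[[0.05,-0.007,-0.105],[0,0,-0.26],0],[[0.085,-0.012,-0.105],[0,0,-0.4],0],[[0.12,-0.017,-0.105],[0,0,-0.54],0],[[0.155,-0.023,-0.105],[0,0,-0.68],0],[[0.19,-0.028,-0.105],[0,0,-0.82],0],[[0.22,-0.033,-0.105],[0,0,-0.96],0],[[0.245,-0.037,-0.105],[0,0,-1.1],0],[[0.258,-0.039,-0.105],[0,0,-1.22],0],[[0.258,-0.039,-0.105],[0,0,-1.294],0],[[0.258,-0.039,-0.105],[0,0,-1.294],0]]'

```text
clock: 24.5
ee_pos: [635.2, 1.0, 119.8]
orientation: [0.0, 1.0, 0.007, -0.001]
ft_force: [0.2, -0.0, -1.7]
finger_gap: 11.8
```

Call:
play_rows --commands '[[[0,0,0],[0,0,0],0],[[0,0,0],[0,0,0],0],[[0,0,0],[0,0,0],0]]'

```text
clock: 24.8
ee_pos: [635.5, 2.1, 120.6]
orientation: [-0.0, 1.0, 0.007, -0.0]
ft_force: [-0.2, 0.0, -1.1]
finger_gap: 11.5
```

```bash
cat > held.py <<'E'
import sys
from h import *
c=sys.argv[1]
p,R,phi,s=pose(); d=grab('scene'); w=world(d); hsv=cv2.cvtColor(d['pixels'],cv2.COLOR_RGB2HSV); h,q,v=[hsv[...,i].astype(int) for i in range(3)]
f=COL[c](h,q,v) if c!='white' else (q<90)&(v>90)
m=f&(abs(w[...,0]-p[0])<70)&(abs(w[...,1]-p[1])<70)&(w[...,2]>p[2]-25)&(w[...,2]<p[2]+25)
for b in blobs(m,80): r=rect(w[b][:,:2]); print('held',b.sum(),*r,'z',np.round(np.nanpercentile(w[b][:,2],[5,95]),1),'min/max',np.round(np.nanpercentile(w[b][:,:2],[1,99],axis=0),1).tolist())
plan((*BAY[c],26,CY))
E
python3 held.py red
```

```text
held 621 [648.1   1.1] [79.4 55.1] -0.002 z [112.  144.4] min/max [[615.7, -26.1], [686.5, 27.7]]
at [635.6   2.1 120.6] phi 0.014 gap 11.8 F [ 0.1  0.7 -1.6] q [ 0.31  0.38 -0.22 -0.   -0.98  1.27] t 24.9
(636.0, 2.154, 26, 0.014) -> [0.0004, -0.0001, 0.0946] [-0.0, -0.0, -0.0]
```

Call:
play_rows --commands '[[[0,0,0.04],[0,0,0],0],[[0,0,0.07],[0,0,0],0],[[0,0,0.082],[0,0,0],0],[[0,0,0.09],[0,0,0],0],[[0,0,0.095],[0,0,0],0],[[0,0,0.095],[0,0,0],0],[[0,0,0.095],[0,0,0],0]]'

```text
clock: 25.55
ee_pos: [636.5, 1.9, 26.7]
orientation: [-0.0, 1.0, 0.007, 0.001]
ft_force: [-0.9, -0.1, -0.7]
finger_gap: 11.9
```

```bash
python3 held.py red; python3 cas.py | grep white
```

```text
held 609 [649.    6.3] [95.  52.2] 0.04 z [11.6 49.9] min/max [[621.0, -12.8], [695.6, 32.3]]
held 91 [643.2 -25.9] [68.5  7.7] -0.008 z [11.1 26.1] min/max [[610.7, -29.8], [677.3, -22.2]]
at [636.5   1.9  26.7] phi 0.014 gap 11.9 F [ 0.1  0.8 -1.9] q [ 0.31  0.48 -0.3   0.   -0.78  1.28] t 25.6
(636.0, 2.154, 26, 0.014) -> [-0.0005, -0.0003, 0.0007] [-0.0, -0.002, 0.0]
```

Call:
play_rows --commands '[[[0,0,0.002],[0,0,0],0],[[0,0,0.002],[0,0,0],0],[[0,0,0.002],[0,0,0],30],[[0,0,0.002],[0,0,0],30],[[0,0,0],[0,0,0],30],[[0,0,-0.04],[0,0,0],30],[[0,0,-0.09],[0,0,0],30],[[0,-0.02,-0.13],[0,0,-0.14],40],[[-0.01,-0.06,-0.13],[0,0,-0.28],50],[[-0.02,-0.09,-0.13],[0,0,-0.42],50],[[-0.03,-0.11,-0.13],[0,0,-0.56],50],[[-0.05,-0.11,-0.13],[0,0,-0.7],50]]'

```text
clock: 26.9
ee_pos: [584.4, 113.3, 155.5]
orientation: [0.0, 0.936, 0.353, 0.0]
ft_force: [-1.6, 0.1, -0.5]
finger_gap: 43.6
```

Call:
play_rows --commands '[[[0,0,0],[0,0,-0.14],50],[[0,0,0],[0,0,-0.28],50],[[0,0,0],[0,0,-0.42],50],[[0,0,0],[0,0,-0.526],50],[[0,0,0],[0,0,-0.526],50],[[0,0,0],[0,0,-0.526],50],[[0,0,0],[0,0,-0.526],50]]'

```text
clock: 27.6
ee_pos: [584.1, 110.9, 155.6]
orientation: [0.0, 0.815, 0.58, -0.0]
ft_force: [-0.8, 0.5, 0.9]
finger_gap: 43.8
```

```bash
python3 cas.py; python3 - <<'E'
from h import *
plan((626.9,247,90,1.245),(626.9,247,17,1.245))
d=grab('scene');w=world(d);hsv=cv2.cvtColor(d['pixels'],cv2.COLOR_RGB2HSV);h,s,v=[hsv[...,i].astype(int) for i in range(3)]
m=COL['red'](h,s,v)&(abs(w[...,0]-636)<70)&(abs(w[...,1]-2)<50)&(w[...,2]>40); print('red rib in bay',m.sum(),rect(w[m][:,:2]),np.nanpercentile(w[m][:,2],[50,98]))
m=(s<90)&(v>110)&(abs(w[...,0]-627)<90)&(abs(w[...,1]-247)<80)&(w[...,2]>8)&(w[...,2]<60)
for b in blobs(m): print('white scene',b.sum(),rect(w[b][:,:2]))
E
```

```text
blue 854 depth [397.8 240.7] [89.4 56.5] 1.447 | rib [398.5 242.3] [50.2 11.4] 1.44 87 | ray14 [397.9 240.6] [89.1 56.3] 1.448 zmax 43.9
at [584.1 111.  155.6] phi 1.239 gap 43.9 F [ 0.5 -0.9  0.4] q [ 0.52  0.28 -0.27 -0.   -1.02  2.29] t 27.7
(626.9, 247, 90, 1.245) -> [0.1426, -0.0039, 0.0655] [-0.0, 0.0, -0.006]
(626.9, 247, 17, 1.245) -> [0.1426, -0.0039, 0.1385] [-0.0, 0.0, -0.006]
red rib in bay 159 (array([636.1,   0.8]), array([61.4, 12. ]), 0.011) [47.69642682 51.80455145]
white scene 795 (array([627.4, 246.3]), array([99.9, 64.9]), 1.222)
```

Call:
play_rows --commands '[[[0.04,-0.001,0],[0,0,0],50],[[0.08,-0.002,0.01],[0,0,0],50],[[0.115,-0.003,0.03],[0,0,0],50],[[0.135,-0.004,0.06],[0,0,0],50],[[0.1425,-0.004,0.09],[0,0,0],50],[[0.1425,-0.004,0.1],[0,0,0],50],[[0.1425,-0.004,0.1],[0,0,0],50],[[0.1425,-0.004,0.1],[0,0,0],50],[[0.1425,-0.004,0.1],[0,0,0],50]]'

```text
clock: 28.65
ee_pos: [627.6, 247.0, 57.7]
orientation: [0.0, 0.814, 0.581, 0.001]
ft_force: [0.8, -0.1, 0.5]
finger_gap: 44.0
```

```bash
python3 - <<'E'
from h import *
plan((626.9,247,17,1.242))
E
```

```text
at [627.6 247.   57.7] phi 1.24 gap 44.0 F [ 0.8 -0.1  0.5] q [ 0.66  0.5  -0.19  0.   -0.89  2.15] t 28.6
(626.9, 247, 17, 1.242) -> [-0.0003, -0.0007, 0.0407] [0.002, -0.002, -0.002]
```

Call:
play_rows --commands '[[[0,-0.001,0.02],[0,0,0],50],[[0,-0.001,0.035],[0,0,0],50],[[0,-0.001,0.0405],[0,0,0],50],[[0,-0.001,0.0405],[0,0,0],50],[[0,-0.001,0.0405],[0,0,0],50],[[0,-0.001,0.0405],[0,0,0],0],[[0,-0.001,0.0405],[0,0,0],0],[[0,-0.001,0.0405],[0,0,0],0],[[0,-0.001,0.0405],[0,0,0],0],[[0,-0.001,0.0405],[0,0,0],0],[[0,-0.001,0.0405],[0,0,0],0]]'

```text
clock: 29.75
ee_pos: [625.8, 247.4, 15.2]
orientation: [0.0, 0.814, 0.581, 0.0]
ft_force: [0.6, 0.2, 0.5]
finger_gap: 11.6
```

```bash
python3 - <<'E'
from h import *
plan((*BAY['white'],120,CY))
E
```

```text
at [625.8 247.4  15.2] phi 1.24 gap 11.6 F [0.6 0.2 0.5] q [ 0.67  0.54 -0.22  0.   -0.81  2.15] t 29.8
(634.901, 80.654, 120, 0.014) -> [-0.1548, 0.0628, -0.1049] [0.0, -0.0, 1.226]
```

Call:
play_rows --commands '[[[0,0,-0.05],[0,0,0],0],[[-0.015,0.006,-0.09],[0,0,0.13],0],[[-0.03,0.012,-0.105],[0,0,0.26],0],[[-0.05,0.02,-0.105],[0,0,0.4],0],[[-0.07,0.028,-0.105],[0,0,0.54],0],[[-0.09,0.037,-0.105],[0,0,0.68],0],[[-0.11,0.045,-0.105],[0,0,0.82],0],[[-0.13,0.053,-0.105],[0,0,0.96],0],[[-0.145,0.059,-0.105],[0,0,1.1],0],[[-0.155,0.063,-0.105],[0,0,1.2],0],[[-0.155,0.063,-0.105],[0,0,1.226],0],[[-0.155,0.063,-0.105],[0,0,1.226],0]]'

```text
clock: 30.95
ee_pos: [634.7, 80.3, 119.9]
orientation: [-0.0, 1.0, 0.007, -0.0]
ft_force: [-0.0, -0.2, -0.7]
finger_gap: 11.7
```

Call:
play_rows --commands '[[[0,0,0],[0,0,0],0],[[0,0,0],[0,0,0],0],[[0,0,0],[0,0,0],0]]'

```text
clock: 31.25
ee_pos: [634.8, 80.9, 120.0]
orientation: [-0.0, 1.0, 0.008, -0.0]
ft_force: [0.2, -0.1, -1.6]
finger_gap: 12.0
```

```bash
python3 held.py white
```

```text
held 846 [640.6  79.8] [95.1 56.1] 0.009 z [112.7 143.5] min/max [[610.9, 52.0], [687.2, 107.2]]
at [634.9  80.8 120. ] phi 0.015 gap 11.9 F [ 0.3 -0.1 -1.2] q [ 0.43  0.38 -0.21 -0.   -0.98  1.16] t 31.3
(634.901, 80.654, 26, 0.014) -> [0.0, 0.0001, 0.094] [0.0, 0.0, 0.001]
```

Call:
play_rows --commands '[[[0,0,0.04],[0,0,0],0],[[0,0,0.07],[0,0,0],0],[[0,0,0.082],[0,0,0],0],[[0,0,0.09],[0,0,0],0],[[0,0,0.094],[0,0,0],0],[[0,0,0.0955],[0,0,0],0],[[0,0,0.0955],[0,0,0],0],[[0,0,0.0955],[0,0,0],0]]'

```text
clock: 32.1
ee_pos: [635.5, 80.6, 25.6]
orientation: [-0.0, 1.0, 0.007, 0.001]
ft_force: [-0.2, 0.3, -0.7]
finger_gap: 11.9
```

Call:
play_rows --commands '[[[0,0,0],[0,0,0],30],[[0,0,0],[0,0,0],30],[[0,0,-0.002],[0,0,0],30],[[0,0,-0.04],[0,0,0],30],[[0,0,-0.09],[0,0,0],30],[[0,0.02,-0.13],[0,0,0],40],[[-0.02,0.06,-0.14],[0,0,0],50],[[-0.04,0.1,-0.14],[0,0,0],50],[[-0.06,0.14,-0.14],[0,0,0],50],[[-0.06,0.16,-0.14],[0,0,0],50],[[-0.06,0.16,-0.14],[0,0,0],50],[[-0.06,0.16,-0.14],[0,0,0],50]]'

```text
clock: 33.3
ee_pos: [577.3, -80.8, 164.9]
orientation: [-0.0, 1.0, 0.006, 0.0]
ft_force: [0.0, 0.2, 0.6]
finger_gap: 43.8
```

```bash
cat > inbay.py <<'E'
from h import *
d=grab('scene');w=world(d);hsv=cv2.cvtColor(d['pixels'],cv2.COLOR_RGB2HSV);h,s,v=[hsv[...,i].astype(int) for i in range(3)]
for n,(x,y) in BAY.items():
    m=(abs(w[...,0]-x)<60)&(abs(w[...,1]-y)<25)&(w[...,2]>35)&(w[...,2]<85)
    if m.sum()>50: print('bay',n,'rib',m.sum(),*rect(w[m][:,:2]),'z98',np.round(np.nanpercentile(w[m][:,2],98),1))
E
python3 inbay.py; python3 cas.py; python3 -c "
from h import *
plan((568,384,150,-1.555),(398.7,246.5,150,1.449))"
```

```text
bay white rib 185 [638.1  79.2] [64.9 12.1] 0.015 z98 51.6
bay red rib 174 [637.1   0.8] [62.4 11.9] 0.013 z98 52.3
bay black rib 358 [515.5  78.4] [52.2 24.2] 0.031 z98 75.4
yellow 1027 depth [567.9 384.4] [101.5  56.1] -1.553 | rib [568.1 382.9] [59.  11.4] -1.55 106 | ray14 [568.  383.7] [100.9  55. ] -1.554 zmax 43.7
green 1080 depth [440.5 393.2] [102.6  57. ] -1.344 | rib [440.1 392.4] [59.7 11.9] -1.334 99 | ray14 [440.3 392.6] [101.1  56.7] -1.346 zmax 43.6
blue 695 depth [400.9 262.6] [69.3 56. ] 1.458 | rib [399.4 251.6] [47.2 11.3] 1.451 95 | ray14 [400.9 262.6] [67.7 55.7] 1.45 zmax 43.7
at [577.5 -79.6 164.5] phi 0.015 gap 43.5 F [-0.2  0.8  0.5] q [ 0.2   0.26 -0.28 -0.   -1.03  1.39] t 33.5
(568, 384, 150, -1.555) -> [-0.0025, -0.4637, 0.0145] [-0.0, 0.0, 1.57]
(398.7, 246.5, 150, 1.449) -> [-0.1738, -0.3288, 0.0145] [-0.0, 0.0, -1.434]
```

Call:
play_rows --commands '[[[0,-0.042,0],[0,0,0.143],50],[[0,-0.084,0],[0,0,0.286],50],[[0,-0.126,0],[0,0,0.429],50],[[0,-0.169,0],[0,0,0.571],50],[[0,-0.211,0],[0,0,0.714],50],[[0,-0.253,0],[0,0,0.857],50],[[0,-0.295,0],[0,0,1.0],50],[[0,-0.337,0],[0,0,1.143],50],[[0,-0.379,0],[0,0,1.286],50],[[0,-0.421,0],[0,0,1.429],50],[[-0.002,-0.463,0],[0,0,1.567],50],[[-0.002,-0.463,0],[0,0,1.567],50]]'

```text
clock: 34.65
ee_pos: [567.4, 388.2, 163.4]
orientation: [0.0, 0.713, -0.701, 0.0]
ft_force: [-0.7, -0.1, -0.9]
finger_gap: 43.6
```

Call:
play_rows --commands '[[[0,0,0.04],[0,0,0],50],[[0,0,0.08],[0,0,0],50],[[0,0,0.1],[0,0,0],50],[[0,0,0.1],[0,0,0],50],[[0,0,0.1],[0,0,0],50],[[0,0,0.1],[0,0,0],50]]'

```text
clock: 35.25
ee_pos: [569.4, 383.5, 66.4]
orientation: [-0.001, 0.714, -0.7, 0.0]
ft_force: [1.2, 0.3, -0.2]
finger_gap: 43.6
```

```bash
python3 - <<'E'
from h import *
plan((568,383.2,17,-1.552))
E
```

```text
at [569.4 383.5  66.4] phi -1.552 gap 43.6 F [ 1.2  0.3 -0.2] q [ 0.88  0.5  -0.15  0.   -0.92 -0.86] t 35.2
(568, 383.2, 17, -1.552) -> [0.0004, 0.0015, 0.0494] [-0.002, 0.002, 0.0]
```

Call:
play_rows --commands '[[[0,0.001,0.025],[0,0,0],50],[[0,0.001,0.042],[0,0,0],50],[[0,0.001,0.0485],[0,0,0],50],[[0,0.001,0.0485],[0,0,0],50],[[0,0.001,0.0485],[0,0,0],50],[[0,0.001,0.0485],[0,0,0],0],[[0,0.001,0.0485],[0,0,0],0],[[0,0.001,0.0485],[0,0,0],0],[[0,0.001,0.0485],[0,0,0],0],[[0,0.001,0.0485],[0,0,0],0],[[0,0.001,0.0485],[0,0,0],0]]'

```text
clock: 36.35
ee_pos: [567.9, 382.6, 16.3]
orientation: [-0.0, 0.714, -0.701, 0.0]
ft_force: [0.5, -0.2, 1.7]
finger_gap: 11.8
```

```bash
python3 - <<'E'
from h import *
plan((*BAY['yellow'],150,CY))
E
```

```text
at [567.9 382.6  16.3] phi -1.553 gap 11.8 F [ 0.5 -0.2  1.7] q [ 0.88  0.56 -0.19  0.   -0.82 -0.86] t 36.4
(514.0, 0.44600000000000006, 150, 0.014) -> [0.381, 0.0608, -0.1338] [-0.001, -0.0, -1.567]
```

Call:
play_rows --commands '[[[0,0,-0.05],[0,0,-0.07],0],[[0.02,0.003,-0.1],[0,0,-0.21],0],[[0.06,0.01,-0.125],[0,0,-0.35],0],[[0.1,0.016,-0.134],[0,0,-0.49],0],[[0.14,0.022,-0.134],[0,0,-0.63],0],[[0.18,0.029,-0.134],[0,0,-0.77],0],[[0.22,0.035,-0.134],[0,0,-0.91],0],[[0.26,0.041,-0.134],[0,0,-1.05],0],[[0.3,0.048,-0.134],[0,0,-1.19],0],[[0.34,0.054,-0.134],[0,0,-1.33],0],[[0.37,0.059,-0.134],[0,0,-1.47],0],[[0.381,0.061,-0.134],[0,0,-1.567],0]]'

```text
clock: 37.55
ee_pos: [512.2, -2.1, 149.9]
orientation: [0.0, 1.0, 0.009, -0.001]
ft_force: [-0.8, 0.6, -1.6]
finger_gap: 12.1
```

Call:
play_rows --commands '[[[0,0,0],[0,0,0],0],[[0,0,0],[0,0,0],0],[[0,0,0.03],[0,0,0],0],[[0,0,0.03],[0,0,0],0],[[0,0,0.03],[0,0,0],0],[[0,0,0.03],[0,0,0],0]]'

```text
clock: 38.15
ee_pos: [514.2, 1.0, 120.9]
orientation: [0.0, 1.0, 0.007, 0.0]
ft_force: [0.1, 0.2, -0.5]
finger_gap: 12.1
```

```bash
python3 held.py yellow
```

```text
held 544 [ 5.205e+02 -5.000e-01] [90.1 54.8] 0.019 z [112.2 144.5] min/max [[483.5, -27.7], [563.7, 25.8]]
at [514.2   0.9 121.1] phi 0.015 gap 12.2 F [-0.3 -0.2 -0.1] q [ 0.38  0.19 -0.48  0.   -0.89  1.2 ] t 38.2
(514.0, 0.44600000000000006, 26, 0.014) -> [-0.0004, 0.0005, 0.0951] [-0.0, -0.001, 0.001]
```

Call:
play_rows --commands '[[[0,0.0005,0.04],[0,0,0],0],[[0,0.0005,0.07],[0,0,0],0],[[0,0.0005,0.082],[0,0,0],0],[[0,0.0005,0.09],[0,0,0],0],[[0,0.0005,0.094],[0,0,0],0],[[0,0.0005,0.0955],[0,0,0],0],[[0,0.0005,0.0955],[0,0,0],0],[[0,0.0005,0.0955],[0,0,0],0]]'

```text
clock: 39.0
ee_pos: [515.5, 0.0, 28.6]
orientation: [-0.0, 1.0, 0.008, 0.002]
ft_force: [-6.9, -2.0, 28.7]
finger_gap: 11.8
```

Call:
play_rows --commands '[[[0,0,0],[0,0,0],30],[[0,0,0],[0,0,0],30],[[0,0,-0.002],[0,0,0],30],[[0,0,-0.04],[0,0,0],30],[[0,0,-0.09],[0,0,0],30],[[0,0,-0.13],[0,0,0],40],[[0,0,-0.14],[0,0,0.14],50],[[0,0,-0.14],[0,0,0.28],50],[[0,0,-0.14],[0,0,0.42],50],[[0,0,-0.14],[0,0,0.42],50],[[0,0,-0.14],[0,0,0.42],50],[[0,0,-0.14],[0,0,0.42],50]]'

```text
clock: 40.2
ee_pos: [513.7, -0.0, 164.9]
orientation: [-0.0, 0.98, -0.2, 0.0]
ft_force: [-0.6, -0.2, 0.3]
finger_gap: 43.8
```

```bash
python3 inbay.py; python3 cas.py; python3 -c "
from h import *
plan((440.2,392.7,150,-1.342),(398.7,246.5,150,1.449))"
```

```text
bay white rib 189 [637.9  79.4] [63.8 12.5] 0.006 z98 51.2
bay red rib 171 [638.    0.9] [62.6 12.1] 0.015 z98 51.6
bay black rib 359 [515.7  78.6] [54.5 24.4] 0.011 z98 75.0
bay yellow rib 175 [504.9   5.7] [82.2 44.3] 0.152 z98 58.1
green 457 depth [434.  418.9] [56.8 47.3] 0.227 | rib [435.9 408.5] [25.8 11.6] -1.401 48 | ray14 [433.6 421.1] [56.4 43.9] 0.262 zmax 43.7
at [ 5.135e+02 -1.000e-01  1.645e+02] phi -0.404 gap 44.1 F [-0.8  0.1  0.4] q [ 0.38  0.15 -0.43  0.   -1.    0.78] t 40.4
(440.2, 392.7, 150, -1.342) -> [-0.2219, -0.3323, 0.0145] [0.0, 0.0, 0.938]
(398.7, 246.5, 150, 1.449) -> [-0.2026, -0.1816, 0.0145] [0.0, 0.0, -1.853]
```

```bash
python3 - <<'E'
import cv2
a=cv2.imread('pics/s_last.png'); cv2.imwrite('pics/s5c.png',cv2.resize(a[200:350,240:400],None,fx=4,fy=4,interpolation=cv2.INTER_CUBIC))
E
```

```text
(no output)
```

View pics/s5c.png

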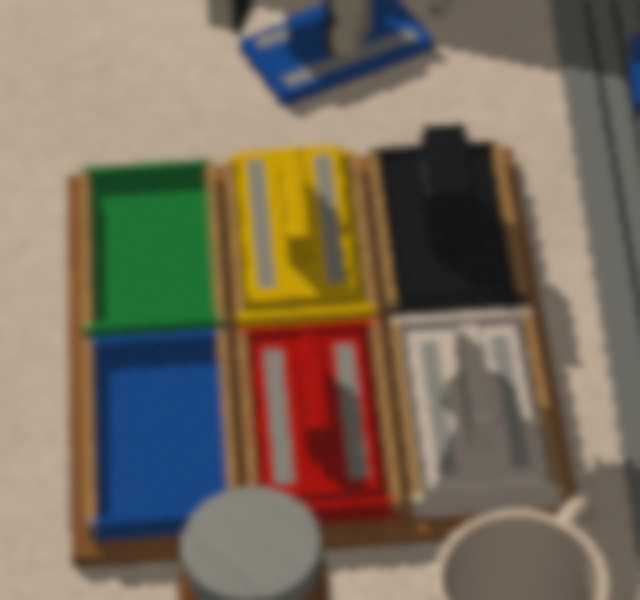

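```bash
cat > rib.py <<'E'
import sys
from h import *
for cam in ('scene','top'):
    d=grab(cam);w=world(d);hsv=cv2.cvtColor(d['pixels'],cv2.COLOR_RGB2HSV);h,s,v=[hsv[...,i].astype(int) for i in range(3)]
    for n in sys.argv[1:]:
        x,y=BAY[n]; m=COL[n](h,s,v)&(abs(w[...,0]-x)<75)&(abs(w[...,1]-y)<42)
        P=w[m]; print(cam,n,len(P),end=' ')
        k=(P[:,2]>40); 
        if k.sum()<20: print(); continue
        c=np.polyfit(P[k][:,0]-x,P[k][:,2],1); print('rib',rect(P[k][:,:2]),'z~',np.round(c,3),end=' ')
        k=(P[:,2]>18)&(P[:,2]<36); 
        A=np.c_[P[k][:,:2]-[x,y],np.ones(k.sum())]; print('plate plane',np.round(np.linalg.lstsq(A,P[k][:,2],rcond=None)[0],3),rect(P[k][:,:2]))
E
python3 rib.py yellow red
```

```text
scene yellow 1050 rib (array([514.9,  -1. ]), array([63.3, 12.2]), 0.023) z~ [-0.118 52.858] plate plane [-8.5000e-02  1.6000e-02  2.7017e+01] (array([517.3,   0.7]), array([118.8,  71.8]), 0.006)
scene red 1061 rib (array([636.9,   0.7]), array([60.4, 11.8]), 0.008) z~ [-1.3000e-02  4.7976e+01] plate plane [4.0000e-03 1.0000e-03 2.2547e+01] (array([637.7,   1.7]), array([119.7,  59.3]), 0.03)
top yellow 323 rib (array([470.6,   3.9]), array([45.1, 25.6]), -1.386) z~ [ -15.709 -448.824] plate plane [ 2.430e-01 -3.700e-02  4.116e+01] (array([471.6,   0.7]), array([69.1, 31.1]), -1.555)
top red 277
```

Call:
play_rows --commands '[[[0,0,0.03],[0,0,-0.14],40],[[0,0,0.06],[0,0,-0.28],40],[[0,0,0.08],[0,0,-0.418],40],[[0,0,0.08],[0,0,-0.418],40],[[0,0,0.11],[0,0,-0.418],40],[[0,0,0.134],[0,0,-0.418],40],[[0,0,0.134],[0,0,-0.418],40],[[0,0,0.134],[0,0,-0.418],40],[[0,0,0.134],[0,0,-0.418],0],[[0,0,0.134],[0,0,-0.418],0],[[0,0,0.134],[0,0,-0.418],0],[[0,0,0.134],[0,0,-0.418],0]]'

```text
clock: 41.65
ee_pos: [513.7, -0.1, 31.0]
orientation: [-0.0, 1.0, 0.006, 0.0]
ft_force: [-0.5, -0.4, 3.1]
finger_gap: 11.9
```

Call:
play_rows --commands '[[[0,0,-0.015],[0,0,0],0],[[0,0,-0.03],[0,0,0],0],[[0,0,-0.06],[0,0,0],0],[[0,0,-0.09],[0,0,0],0],[[0,0,-0.09],[0,0,0],0],[[0,0,-0.09],[0,0,0],0],[[0,0,-0.09],[0,0,0],0]]'

```text
clock: 42.35
ee_pos: [512.6, -0.3, 119.7]
orientation: [0.0, 1.0, 0.006, -0.001]
ft_force: [0.3, -0.0, -0.6]
finger_gap: 12.1
```

```bash
python3 held.py yellow; python3 - <<'E'
from h import *
p=pose()[0]; d=grab('scene');w=world(d);hsv=cv2.cvtColor(d['pixels'],cv2.COLOR_RGB2HSV);h,s,v=[hsv[...,i].astype(int) for i in range(3)]
m=COL['yellow'](h,s,v)&(abs(w[...,1])<45)&(w[...,2]>p[2]-25)&(w[...,2]<p[2]+30); P=w[m]
for a,b in((485,505),(505,525),(525,545),(545,570)):
    for y0,y1 in((-30,-10),(10,30)):
        k=(P[:,0]>a)&(P[:,0]<b)&(P[:,1]>y0)&(P[:,1]<y1); print(a,y0,k.sum(),np.round(np.median(P[k][:,2])-p[2],1) if k.sum() else '')
e=grab('top'); W=world(e); hs=cv2.cvtColor(e['pixels'],cv2.COLOR_RGB2HSV).astype(int); f=COL['yellow'](hs[...,0],hs[...,1],hs[...,2])&(abs(W[...,1])<45)&(W[...,2]>60); print('top',f.sum(), np.round(np.nanpercentile(W[f],[1,50,99],axis=0),1).tolist() if f.sum() else '')
save(d,'s6.png'); a=cv2.imread('pics/s6.png'); cv2.imwrite('pics/s6c.png',cv2.resize(a[130:330,230:410],None,fx=3,fy=3,interpolation=cv2.INTER_CUBIC))
E
```

```text
held 568 [518.6  -2.2] [86.6 55.3] 0.03 z [105.9 142.4] min/max [[483.0, -29.0], [561.1, 25.7]]
at [ 5.126e+02 -4.000e-01  1.195e+02] phi 0.012 gap 12.0 F [ 0.5 -0.1 -1.4] q [ 0.38  0.19 -0.49 -0.   -0.89  1.2 ] t 42.4
(514.0, 0.44600000000000006, 26, 0.014) -> [0.0016, -0.0008, 0.0935] [0.0, 0.002, -0.002]
485 -30 21 -2.6
485 10 8 -2.9
505 -30 29 -4.3
505 10 15 -3.5
525 -30 35 -5.8
525 10 16 -6.6
545 -30 72 -8.9
545 10 62 -9.0
top 221 [[453.6, -28.4, 116.5], [465.6, -1.3, 122.7], [475.9, 25.6, 501.4]]
```

View pics/s6c.png

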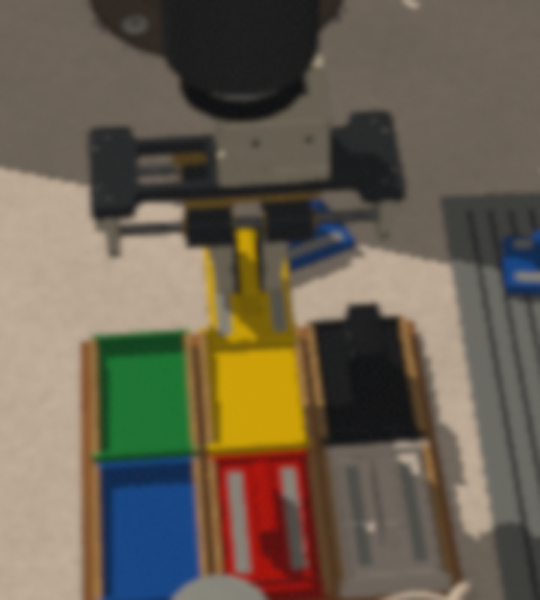

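Call:
play_rows --commands '[[[0.005,-0.001,0],[0,0.05,0],0],[[0.005,-0.001,0],[0,0.105,0],0],[[0.005,-0.001,0],[0,0.105,0],0],[[0.005,-0.001,0],[0,0.105,0],0],[[0.005,-0.001,0],[0,0.105,0],0]]'

```text
clock: 43.0
ee_pos: [518.9, 1.1, 120.5]
orientation: [-0.0, 0.999, 0.006, 0.052]
ft_force: [-0.1, -0.2, -1.8]
finger_gap: 11.6
```

```bash
cat > lev.py <<'E'
from h import *
p=pose()[0]; d=grab('scene');w=world(d);hsv=cv2.cvtColor(d['pixels'],cv2.COLOR_RGB2HSV);h,s,v=[hsv[...,i].astype(int) for i in range(3)]
m=COL['yellow'](h,s,v)&(abs(w[...,1])<45)&(w[...,2]>p[2]-25)&(w[...,2]<p[2]+30); P=w[m]
k=(P[:,2]<p[2]+4)&(P[:,2]>p[2]-9); A=np.c_[P[k][:,:2]-p[:2],np.ones(k.sum())]; print(k.sum(),'plate plane',np.round(np.linalg.lstsq(A,P[k][:,2]-p[2],rcond=None)[0],3),'x range',np.round(np.percentile(P[:,0],[1,99]),1))
e=grab('top'); W=world(e); hs=cv2.cvtColor(e['pixels'],cv2.COLOR_RGB2HSV).astype(int); f=COL['yellow'](hs[...,0],hs[...,1],hs[...,2])&(abs(W[...,1])<45)&(W[...,2]>100)&(W[...,2]<135); print('top',f.sum(), np.round(np.nanpercentile(W[f],[1,50,99],axis=0),1).tolist())
plan()
E
python3 lev.py
```

```text
387 plate plane [-0.023  0.006 -3.29 ] x range [485.2 568.3]
top 0 [nan, nan, nan]
at [519.    1.  120.5] phi 0.012 gap 11.5 F [ 1.  -1.6 -1.5] q [ 0.41  0.14 -0.58  0.06 -0.75  1.13] t 43.1
  return np.nanmean(a, axis, out=out, keepdims=keepdims)
```

```bash
python3 -c "
from h import *
plan((518,.7,50,CY),(518,.7,36,CY),(518,.7,28,CY),(518,.7,60,CY))"
```

```text
at [519.    1.  120.5] phi 0.012 gap 11.5 F [ 1.  -1.6 -1.5] q [ 0.41  0.14 -0.58  0.06 -0.75  1.13] t 43.1
(518, 0.7, 50, 0.014) -> [-0.0083, 0.0003, 0.07] [0.0, -0.104, -0.002]
(518, 0.7, 36, 0.014) -> [-0.0098, 0.0003, 0.0839] [0.0, -0.104, -0.002]
(518, 0.7, 28, 0.014) -> [-0.0106, 0.0003, 0.0919] [0.0, -0.104, -0.002]
(518, 0.7, 60, 0.014) -> [-0.0073, 0.0003, 0.06] [0.0, -0.104, -0.002]
```

Call:
play_rows --commands '[[[-0.004,0,0.03],[0,0,0],0],[[-0.007,0,0.06],[0,0,0],0],[[-0.008,0,0.07],[0,0,0],0],[[-0.009,0,0.077],[0,0,0],0],[[-0.01,0,0.084],[0,0,0],0],[[-0.0103,0,0.088],[0,0,0],0],[[-0.0105,0,0.091],[0,0,0],0],[[-0.0105,0,0.091],[0,0,0],0],[[-0.0105,0,0.091],[0,0,0],0]]'

```text
clock: 44.0
ee_pos: [517.8, 1.0, 29.4]
orientation: [-0.0, 0.999, 0.006, 0.053]
ft_force: [-0.7, -0.3, -1.9]
finger_gap: 11.7
```

```bash
python3 lev.py 2>/dev/null; python3 -c "
from h import *
plan()"
```

```text
490 plate plane [-0.013  0.011 -3.862] x range [468.3 574.4]
top 0 [nan, nan, nan]
at [517.9   1.1  29.4] phi 0.012 gap 11.7 F [ 0.4 -0.9 -0.6] q [ 0.41  0.27 -0.7   0.08 -0.51  1.1 ] t 44.1
at [517.9   1.1  29.4] phi 0.012 gap 11.7 F [ 0.4 -0.9 -0.6] q [ 0.41  0.27 -0.7   0.08 -0.51  1.1 ] t 44.1
```

Call:
play_rows --commands '[[[0,0,0.002],[0,0,0],0],[[0,0,0.002],[0,0,0],0],[[0,0,0.002],[0,0,0],30],[[0,0,0.002],[0,0,0],30],[[0,0,0.001],[0,0,0],30],[[0.004,0,-0.038],[0,0,0],30],[[0.009,0,-0.085],[0,-0.05,0],30],[[0.014,0,-0.13],[0,-0.105,0],40],[[0.014,0,-0.13],[0,-0.105,0],40],[[0.014,0,-0.13],[0,-0.105,0],40],[[0.014,0,-0.13],[0,-0.105,0],40]]'

```text
clock: 45.2
ee_pos: [517.0, 0.7, 158.9]
orientation: [0.0, 1.0, 0.006, -0.001]
ft_force: [0.7, 0.0, 0.3]
finger_gap: 34.5
```

```bash
python3 rib.py yellow red 2>/dev/null| grep scene; python3 inbay.py; python3 cas.py; python3 -c "
from h import *
plan((440.2,392.7,150,-1.342),(398.7,246.5,150,1.449))"
```

```text
scene yellow 1052 rib (array([522.6,  -4.1]), array([70.1, 40.9]), -0.602) z~ [ 0.531 54.044] plate plane [ 5.0000e-03 -4.0000e-03  2.2594e+01] (array([515.6,   1.2]), array([119.6,  72. ]), -0.005)
scene red 1063 rib (array([637.7,   0.8]), array([62.3, 11.9]), 0.009) z~ [-2.4000e-02  4.7914e+01] plate plane [ 4.0000e-03 -3.0000e-03  2.2476e+01] (array([637.6,   1.6]), array([119.8,  59.3]), 0.025)
bay white rib 185 [637.9  79.3] [63.5 12. ] 0.009 z98 52.6
bay red rib 173 [638.1   0.8] [61.9 11.9] 0.013 z98 51.5
bay black rib 363 [514.9  78.5] [53.4 24.5] 0.019 z98 75.3
bay yellow rib 147 [ 5.171e+02 -2.000e-01] [62.  12.1] 0.014 z98 51.3
green 488 depth [434.3 417.5] [55.9 52. ] 0.234 | rib [436.8 407.1] [30.6 11.9] -1.346 65 | ray14 [433.9 419.1] [56.2 46.9] 0.242 zmax 42.8
at [517.3   0.8 158.9] phi 0.012 gap 35.0 F [ 1.3  0.1 -0.8] q [ 0.38  0.16 -0.43  0.   -0.99  1.2 ] t 45.5
(440.2, 392.7, 150, -1.342) -> [-0.0723, -0.3928, 0.0087] [0.002, 0.001, 1.354]
(398.7, 246.5, 150, 1.449) -> [-0.1156, -0.2472, 0.0089] [-0.001, 0.002, -1.437]
```

Call:
play_rows --commands '[[[-0.006,-0.033,0],[0,0,0.12],50],[[-0.012,-0.066,0],[0,0,0.24],50],[[-0.018,-0.1,0],[0,0,0.36],50],[[-0.024,-0.135,0],[0,0,0.48],50],[[-0.031,-0.17,0],[0,0,0.6],50],[[-0.038,-0.205,0],[0,0,0.72],50],[[-0.045,-0.24,0],[0,0,0.84],50],[[-0.052,-0.28,0],[0,0,0.96],50],[[-0.058,-0.315,0],[0,0,1.08],50],[[-0.064,-0.35,0],[0,0,1.2],50],[[-0.07,-0.38,0],[0,0,1.32],50],[[-0.072,-0.393,0],[0,0,1.354],50]]'

```text
clock: 46.65
ee_pos: [440.3, 395.3, 158.9]
orientation: [0.0, 0.782, -0.623, 0.0]
ft_force: [0.2, -0.1, 0.3]
finger_gap: 43.7
```

Call:
play_rows --commands '[[[0,0,0.03],[0,0,0],50],[[0,0,0.05],[0,0,0],50],[[0,0,0.05],[0,0,0],50],[[0,0,0.05],[0,0,0],50],[[0,0,0.05],[0,0,0],50]]'

```text
clock: 47.15
ee_pos: [441.7, 393.6, 110.9]
orientation: [-0.001, 0.783, -0.622, 0.0]
ft_force: [0.0, 0.7, 0.3]
finger_gap: 43.7
```

```bash
cat > casS.py <<'E'
from h import *
d=grab('scene');w=world(d);hsv=cv2.cvtColor(d['pixels'],cv2.COLOR_RGB2HSV);h,s,v=[hsv[...,i].astype(int) for i in range(3)]
for c in('green','blue'):
    m=COL[c](h,s,v)&(w[...,1]>135)&(w[...,2]>6)&(w[...,2]<60)&(w[...,0]>300)
    for b in blobs(m,60):
        P=w[b]; t=P[P[:,2]>32]; print(c,b.sum(),*rect(P[:,:2]),'rib',*(rect(t[:,:2]) if len(t)>10 else ()))
E
python3 casS.py; python3 -c "
from h import *
plan((440.2,392.7,17,-1.342))"
```

```text
green 634 [446.3 392.1] [102.7  56.9] -1.417 rib [443.3 391.1] [62.  14.9] -1.336
blue 643 [404.4 244.5] [98.3 57.2] 1.438 rib [400.4 245.1] [57.5 17.8] 1.417
at [441.7 393.5 111. ] phi -1.342 gap 43.7 F [-0.3  0.2 -0.2] q [ 1.06  0.32 -0.33  0.   -0.92 -0.83] t 47.2
(440.2, 392.7, 17, -1.342) -> [0.0006, 0.0018, 0.094] [-0.002, 0.001, 0.0]
```

Call:
play_rows --commands '[[[0.0005,0.0015,0.04],[0,0,0],50],[[0.0005,0.0015,0.07],[0,0,0],50],[[0.0005,0.0015,0.088],[0,0,0],50],[[0.0005,0.0015,0.0935],[0,0,0],50],[[0.0005,0.0015,0.0935],[0,0,0],50],[[0.0005,0.0015,0.0935],[0,0,0],50],[[0.0005,0.0015,0.0935],[0,0,0],0],[[0.0005,0.0015,0.0935],[0,0,0],0],[[0.0005,0.0015,0.0935],[0,0,0],0],[[0.0005,0.0015,0.0935],[0,0,0],0],[[0.0005,0.0015,0.0935],[0,0,0],0],[[0.0005,0.0015,0.0935],[0,0,0],0]]' --force 30

```text
clock: 48.4
ee_pos: [440.0, 392.4, 16.5]
orientation: [-0.0, 0.783, -0.622, 0.0]
ft_force: [-0.5, -1.0, 2.4]
finger_gap: 11.9
```

```bash
python3 - <<'E'
from h import *
plan((*BAY['green'],130,CY))
E
```

```text
at [440.  392.4  16.5] phi -1.342 gap 11.9 F [-0.5 -1.   2.4] q [ 1.06  0.43 -0.42  0.   -0.71 -0.83] t 48.4
(515.099, -78.054, 130, 0.014) -> [0.4752, 0.0336, -0.1136] [-0.001, -0.0, -1.356]
```

Call:
play_rows --commands '[[[0,0,-0.05],[0,0,-0.06],0],[[0.025,0.002,-0.09],[0,0,-0.19],0],[[0.068,0.005,-0.115],[0,0,-0.32],0],[[0.113,0.008,-0.12],[0,0,-0.45],0],[[0.16,0.011,-0.12],[0,0,-0.58],0],[[0.207,0.015,-0.12],[0,0,-0.71],0],[[0.254,0.018,-0.12],[0,0,-0.84],0],[[0.3,0.021,-0.12],[0,0,-0.97],0],[[0.346,0.024,-0.12],[0,0,-1.1],0],[[0.39,0.028,-0.12],[0,0,-1.22],0],[[0.435,0.031,-0.12],[0,0,-1.33],0],[[0.4752,0.0336,-0.12],[0,0,-1.356],0]]'

```text
clock: 49.6
ee_pos: [514.5, -80.2, 136.1]
orientation: [-0.0, 1.0, 0.009, -0.0]
ft_force: [0.9, 1.5, -1.1]
finger_gap: 12.1
```

Call:
play_rows --commands '[[[0,0,0],[0,0,0],0],[[0,0,0],[0,0,0],0],[[0,0,0.016],[0,0,0],0],[[0,0,0.016],[0,0,0],0],[[0,0,0.016],[0,0,0],0],[[0,0,0.016],[0,0,0],0]]'

```text
clock: 50.2
ee_pos: [515.2, -77.5, 120.8]
orientation: [0.0, 1.0, 0.008, 0.0]
ft_force: [-0.0, 0.3, -1.4]
finger_gap: 12.0
```

```bash
python3 held.py green
```

```text
held 436 [527.6 -75.6] [80.5 52.7] -0.025 z [111.2 144.5] min/max [[489.2, -101.8], [566.1, -50.4]]
at [515.3 -77.6 120.9] phi 0.015 gap 11.8 F [-0.8 -0.  -0.7] q [ 0.23  0.2  -0.47  0.   -0.9   1.36] t 50.2
(515.099, -78.054, 26, 0.014) -> [-0.0003, 0.0005, 0.0949] [-0.0, -0.001, 0.001]
```

Call:
play_rows --commands '[[[0.001,0,0.04],[0,0,0],0],[[0.001,0,0.07],[0,0,0],0],[[0.001,0,0.082],[0,0,0],0],[[0.001,0,0.089],[0,0,0],0],[[0.001,0,0.0935],[0,0,0],0],[[0.001,0,0.0935],[0,0,0],0],[[0.001,0,0.0935],[0,0,0],0],[[0.001,0,0.0935],[0,0,0],0]]'

```text
clock: 51.05
ee_pos: [516.5, -78.1, 27.6]
orientation: [-0.0, 1.0, 0.007, 0.001]
ft_force: [0.1, -0.3, -0.9]
finger_gap: 12.0
```

```bash
python3 -c "
from h import *
plan()"
```

```text
at [516.5 -78.1  27.6] phi 0.014 gap 12.0 F [ 0.1 -0.3 -0.9] q [ 0.23  0.33 -0.56  0.   -0.67  1.36] t 51.0
```

Free of contact, with the underside about 15 mm up. I'll lower 2 mm, release, retract, then swing clear to see the blue cassette.

Call:
play_rows --commands '[[[0,0,0.0025],[0,0,0],0],[[0,0,0.0025],[0,0,0],0],[[0,0,0.0025],[0,0,0],30],[[0,0,0.0025],[0,0,0],30],[[0,0,0.001],[0,0,0],30],[[0,0,-0.04],[0,0,0],30],[[0,0,-0.09],[0,0,0],30],[[0,0.03,-0.13],[0,0,0],40],[[0.01,0.07,-0.14],[0,0,0],50],[[0.02,0.11,-0.14],[0,0,0],50],[[0.03,0.13,-0.14],[0,0,0],50],[[0.03,0.13,-0.14],[0,0,0],50]]'

```text
clock: 52.25
ee_pos: [548.3, -210.1, 166.3]
orientation: [0.0, 1.0, 0.006, -0.0]
ft_force: [-0.4, 0.8, -0.8]
finger_gap: 43.7
```

Call:
play_rows --commands '[[[0,0,0],[0,0,0],50],[[0,0,0],[0,0,0],50],[[0,0,0],[0,0,0],50]]'

```text
clock: 52.55
ee_pos: [547.5, -206.9, 166.8]
orientation: [-0.0, 1.0, 0.008, -0.0]
ft_force: [0.5, 0.2, -0.4]
finger_gap: 44.2
```

```bash
python3 rib.py yellow green 2>/dev/null| grep scene; python3 inbay.py; python3 cas.py; python3 -c "
from h import *
plan((470,100,160,.73),(398.7,246.5,160,1.449))"
```

```text
scene yellow 1048 rib (array([ 5.179e+02, -2.000e-01]), array([63.4, 12. ]), 0.014) z~ [-2.5000e-02  4.7478e+01] plate plane [ 5.0000e-03 -0.0000e+00  2.2728e+01] (array([515.3,   1.2]), array([120.1,  71.8]), -0.006)
scene green 789 rib (array([515.8, -79. ]), array([65. , 11.9]), 0.025) z~ [-2.7000e-02  4.7637e+01] plate plane [9.0000e-03 2.0000e-03 2.2489e+01] (array([517.1, -79.9]), array([118.6,  63.2]), 0.021)
bay white rib 190 [637.1  79.4] [64.4 12.3] 0.018 z98 51.3
bay red rib 173 [637.7   0.8] [60.9 11.9] 0.014 z98 51.8
bay black rib 360 [515.1  78.4] [53.3 24.3] 0.019 z98 75.5
bay yellow rib 148 [ 5.168e+02 -2.000e-01] [65.9 12. ] 0.009 z98 52.0
bay green rib 148 [517.3 -79. ] [62.5 11.9] 0.014 z98 51.5
blue 1093 depth [398.8 246.8] [101.3  56. ] 1.447 | rib [399.  246.8] [58.8 11.7] 1.446 91 | ray14 [398.8 246.4] [100.7  56. ] 1.446 zmax 43.8
at [ 547.8 -207.3  166.9] phi 0.015 gap 44.0 F [ 0.  -0.   0.9] q [-0.03  0.26 -0.27  0.   -1.04  1.61] t 52.8
(470, 100, 160, 0.73) -> [-0.0732, -0.3084, 0.0069] [0.0, -0.0, -0.715]
(398.7, 246.5, 160, 1.449) -> [-0.1423, -0.456, 0.0068] [0.0, -0.0, -1.434]
```

Call:
play_rows --commands '[[[-0.012,-0.038,0],[0,0,-0.13],50],[[-0.024,-0.076,0],[0,0,-0.26],50],[[-0.036,-0.114,0],[0,0,-0.39],50],[[-0.048,-0.152,0],[0,0,-0.52],50],[[-0.06,-0.19,0],[0,0,-0.65],50],[[-0.072,-0.23,0],[0,0,-0.78],50],[[-0.084,-0.27,0],[0,0,-0.91],50],[[-0.097,-0.31,0],[0,0,-1.04],50],[[-0.11,-0.35,0],[0,0,-1.17],50],[[-0.122,-0.39,0],[0,0,-1.3],50],[[-0.134,-0.43,0],[0,0,-1.41],50],[[-0.1423,-0.456,0],[0,0,-1.431],50]]'

```text
clock: 54.0
ee_pos: [398.1, 248.6, 167.1]
orientation: [-0.0, 0.748, 0.664, 0.001]
ft_force: [0.9, -0.4, -0.2]
finger_gap: 44.0
```

Call:
play_rows --commands '[[[0,0,0.03],[0,0,0],50],[[0,0,0.07],[0,0,0],50],[[0,0,0.08],[0,0,0],50],[[0,0,0.08],[0,0,0],50],[[0,0,0.08],[0,0,0],50],[[0,0,0.08],[0,0,0],50]]'

```text
clock: 54.6
ee_pos: [399.9, 246.9, 88.4]
orientation: [-0.0, 0.75, 0.661, 0.001]
ft_force: [1.0, 0.5, 0.3]
finger_gap: 43.7
```

```bash
python3 casS.py; python3 -c "
from h import *
plan((398.9,246.7,17,1.446))"
```

```text
blue 643 [404.4 244.7] [98.3 57.1] 1.435 rib [401. 245.] [57.3 19.6] 1.438
at [399.8 246.9  88.2] phi 1.445 gap 44.1 F [-0.8 -0.2  0.2] q [ 0.97  0.16 -0.62  0.   -0.79  2.04] t 54.6
(398.9, 246.7, 17, 1.446) -> [-0.0005, -0.001, 0.0712] [0.002, -0.002, -0.001]
```

Call:
play_rows --commands '[[[-0.0005,-0.001,0.035],[0,0,0],50],[[-0.0005,-0.001,0.058],[0,0,0],50],[[-0.0005,-0.001,0.0705],[0,0,0],50],[[-0.0005,-0.001,0.0705],[0,0,0],50],[[-0.0005,-0.001,0.0705],[0,0,0],50],[[-0.0005,-0.001,0.0705],[0,0,0],0],[[-0.0005,-0.001,0.0705],[0,0,0],0],[[-0.0005,-0.001,0.0705],[0,0,0],0],[[-0.0005,-0.001,0.0705],[0,0,0],0],[[-0.0005,-0.001,0.0705],[0,0,0],0],[[-0.0005,-0.001,0.0705],[0,0,0],0]]'

```text
clock: 55.75
ee_pos: [398.2, 246.0, 16.5]
orientation: [0.0, 0.75, 0.661, 0.0]
ft_force: [0.1, -1.0, 4.9]
finger_gap: 12.1
```

```bash
python3 - <<'E'
from h import *
plan((*BAY['blue'],150,CY))
E
```

```text
at [398.2 246.   16.5] phi 1.445 gap 12.1 F [ 0.1 -1.   4.9] q [ 0.98  0.28 -0.69  0.   -0.6   2.04] t 55.8
(637.099, -76.346, 150, 0.014) -> [-0.2899, 0.2774, -0.1335] [0.0, -0.001, 1.431]
```

Call:
play_rows --commands '[[[0,0,-0.05],[0,0,0.07],0],[[-0.02,0.019,-0.1],[0,0,0.2],0],[[-0.045,0.043,-0.13],[0,0,0.33],0],[[-0.075,0.072,-0.1335],[0,0,0.46],0],[[-0.105,0.1,-0.1335],[0,0,0.59],0],[[-0.135,0.129,-0.1335],[0,0,0.72],0],[[-0.165,0.158,-0.1335],[0,0,0.85],0],[[-0.195,0.187,-0.1335],[0,0,0.98],0],[[-0.225,0.215,-0.1335],[0,0,1.11],0],[[-0.25,0.24,-0.1335],[0,0,1.24],0],[[-0.275,0.263,-0.1335],[0,0,1.37],0],[[-0.29,0.2774,-0.1335],[0,0,1.431],0]]'

```text
clock: 56.95
ee_pos: [637.4, -78.8, 148.6]
orientation: [0.0, 1.0, 0.004, -0.001]
ft_force: [0.4, -0.0, -0.9]
finger_gap: 11.4
```

Call:
play_rows --commands '[[[0,0,0],[0,0,0],0],[[0,0,0],[0,0,0],0],[[0,0,0.03],[0,0,0],0],[[0,0,0.03],[0,0,0],0],[[0,0,0.03],[0,0,0],0],[[0,0,0.03],[0,0,0],0]]'

```text
clock: 57.55
ee_pos: [637.3, -76.1, 121.0]
orientation: [0.0, 1.0, 0.008, 0.001]
ft_force: [-0.2, -0.7, -0.3]
finger_gap: 12.1
```

```bash
python3 held.py blue
```

```text
held 554 [651.8 -74.7] [79.5 52.6] -0.007 z [112.2 144.2] min/max [[618.6, -99.5], [690.6, -49.0]]
at [637.4 -76.2 121.1] phi 0.015 gap 11.6 F [ 0.1 -0.9 -0.3] q [ 0.18  0.39 -0.2   0.   -0.98  1.4 ] t 57.6
(637.099, -76.346, 26, 0.014) -> [-0.0005, 0.0001, 0.0951] [0.0, -0.002, 0.001]
```

Call:
play_rows --commands '[[[-0.0015,0,0.04],[0,0,0],0],[[-0.0015,0,0.07],[0,0,0],0],[[-0.0015,0,0.082],[0,0,0],0],[[-0.0015,0,0.089],[0,0,0],0],[[-0.0015,0,0.0935],[0,0,0],0],[[-0.0015,0,0.0935],[0,0,0],0],[[-0.0015,0,0.0935],[0,0,0],0],[[-0.0015,0,0.0935],[0,0,0],0]]'

```text
clock: 58.4
ee_pos: [636.0, -76.6, 27.3]
orientation: [-0.0, 1.0, 0.007, 0.001]
ft_force: [0.5, 0.5, -0.2]
finger_gap: 12.0
```

```bash
python3 -c "
from h import *
plan()"
```

```text
at [636.  -76.6  27.3] phi 0.014 gap 12.0 F [ 0.5  0.5 -0.2] q [ 0.18  0.49 -0.29  0.   -0.79  1.4 ] t 58.4
```

Call:
play_rows --commands '[[[0,0,0.002],[0,0,0],0],[[0,0,0.002],[0,0,0],0],[[0,0,0.002],[0,0,0],30],[[0,0,0.002],[0,0,0],30],[[0,0,0.001],[0,0,0],30],[[0,0,-0.04],[0,0,0],30],[[0,0,-0.09],[0,0,0],30],[[-0.02,0.03,-0.13],[0,0,0],30],[[-0.06,0.07,-0.16],[0,0,0],30],[[-0.1,0.11,-0.16],[0,0,0],30],[[-0.12,0.12,-0.16],[0,0,0],30],[[-0.12,0.12,-0.16],[0,0,0],30]]'

```text
clock: 59.6
ee_pos: [513.3, -200.6, 187.3]
orientation: [-0.0, 1.0, 0.005, 0.0]
ft_force: [1.4, -0.4, -0.2]
finger_gap: 26.5
```

Call:
play_rows --commands '[[[0,0,0],[0,0,0],30],[[0,0,0],[0,0,0],30],[[0,0,0],[0,0,0],30],[[0,0,0],[0,0,0],30]]'

```text
clock: 60.0
ee_pos: [517.6, -197.8, 185.7]
orientation: [0.0, 1.0, 0.008, -0.0]
ft_force: [0.3, 0.3, -0.1]
finger_gap: 26.3
```

```bash
python3 rib.py yellow green red blue 2>/dev/null| grep scene; python3 inbay.py; python3 cas.py; python3 - <<'E'
from h import *
plan()
d=grab('scene');w=world(d);hsv=cv2.cvtColor(d['pixels'],cv2.COLOR_RGB2HSV); h,s,v=[hsv[...,i].astype(int) for i in range(3)]
k=((h<8)|(h>172))&(s>130)&(v>60)&(w[...,1]<-200); print('knob',np.round(np.nanmean(w[k&(w[...,2]>97)],0),1))
cv2.imwrite('pics/final.png',cv2.resize(cv2.cvtColor(d['pixels'],cv2.COLOR_RGB2BGR)[170:400,80:600],None,fx=1.5,fy=1.5,interpolation=cv2.INTER_CUBIC))
E
```

```text
scene yellow 1051 rib (array([ 5.175e+02, -2.000e-01]), array([62. , 12.1]), 0.008) z~ [-2.5000e-02  4.8051e+01] plate plane [ 7.0000e-03 -7.0000e-03  2.2613e+01] (array([515.7,   0.8]), array([120.4,  71.8]), 0.002)
scene green 788 rib (array([516.4, -78.9]), array([64. , 11.7]), 0.029) z~ [-3.4000e-02  4.7893e+01] plate plane [ 6.0000e-03 -2.0000e-03  2.2538e+01] (array([517. , -78.9]), array([117.6,  63. ]), 0.006)
scene red 1070 rib (array([636.5,   0.8]), array([61.3, 12. ]), 0.009) z~ [-1.7000e-02  4.7987e+01] plate plane [ 7.0000e-03 -7.0000e-03  2.2646e+01] (array([6.38e+02, 1.00e-01]), array([119.3,  62. ]), 0.024)
scene blue 933 rib (array([638.6, -77.7]), array([62.1, 11.7]), -0.018) z~ [-1.5000e-02  4.7529e+01] plate plane [5.0000e-03 1.3000e-02 2.2498e+01] (array([635.9, -77.4]), array([122.3,  56.9]), 0.009)
bay white rib 187 [637.6  79.3] [62.2 12.2] 0.014 z98 51.7
bay red rib 171 [637.6   0.8] [60.8 11.8] 0.021 z98 51.2
bay blue rib 172 [638.8 -77.5] [62.  12.1] 0.01 z98 51.2
bay black rib 363 [515.3  78.5] [54.1 24.5] 0.016 z98 75.5
bay yellow rib 149 [ 5.171e+02 -1.000e-01] [62.8 12.1] 0.012 z98 53.5
bay green rib 148 [515.5 -79.1] [65.8 12. ] 0.014 z98 52.1
at [ 517.2 -198.2  186. ] phi 0.015 gap 25.9 F [ 0.  -0.   0.8] q [-0.01  0.19 -0.32  0.   -1.06  1.6 ] t 60.2
knob [ 573.9 -337.4  116.2]
```

View pics/final.png

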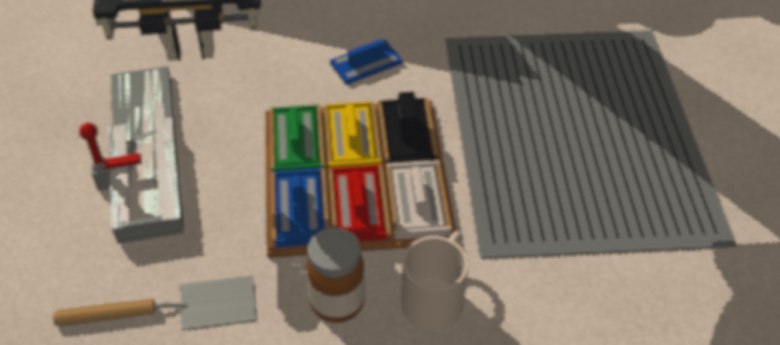

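```bash
python3 -c "
from h import *
print(robot.hand_in())"
```

```text
the job is handed in; nothing more can be done
None
```

The job is done and was handed in at about 60 s on the robot's clock, with no verdict reported.

**Lever and guard:** I swung the lever fully out to its stop, slid the guard to the open end and lifted it off into the black compartment. I then swung the lever back in to its stop across the empty channel.

**Cassettes:** All five (red, white, yellow, green and the blue on the mat) are in the compartments of their own colour. The lookalike blue, the mug, the jar and the spatula were not touched.

**Problem on the way:** The yellow cassette first caught on the near end wall and lay tilted after I pressed it with about 29 N. I picked it up again, levelled it, moved it about 4 mm away from that wall and put it down without contact.

**Last checks:**
- The plates of red, yellow, green and blue measure level at 22.5–22.6 mm, against 23 mm expected.
- White and the guard were checked only by the height and direction of their grips, which fit lying flat.
- All grips point along the caddy within about 0.01 rad.
- The lever knob stands above its hinge, and the mat is empty.
- The two cameras disagreed by up to 5 mm along x, so I don't know each part's x position in its compartment to better than about 2 mm.

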